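Fit the wheel and axle of a laundry-cart caster

TASK

Mend the laundry-cart caster that is clamped upside down in the block: set the large wheel upright between the two ears of the fork and let go of it, then push the axle through the first ear, the wheel and the second ear until its collar is fully home against the ear, and let go. Feel for the hole and do not force it, since nothing may be pressed hard against the fork; leave the other things where they are.

Things in the scene. Friction and masses are not known exactly. Their poses are not given: they have to be found in the camera images.
- stand: Fixed grey block (120 x 100 x 30 mm high) holding the steel caster fork upside down; origin under its centre, z up, y along the axle line, x across it. The fork (ears, holes, wheel supports together) is clamped hard in a slot along x, anywhere up to 7 mm to either side of the block's middle: no reading tells where, it must be seen or felt. It stays put under 80 N; keep every push on it under 40 N.
- stand_axle (a point): Axle centre if the fork stood in the middle of its slot: on the line of the ear holes, midway between the ears, 95 mm above the table; axes as the block's. Each ear is 6 mm thick (y) and 36 mm wide (x), top 109 mm above the table, inner face 16 mm and outer face 22 mm from the middle (y), with a 13 mm hole 14 mm below its top, chamfered 1 mm outside. Holes are true in y and z.
- stand_bars (a point): Middle between two rubber bars on the fork's floor, 54 mm above the table, if the fork stood in the middle of its slot. The bars are 12 mm thick, 46 mm apart along x, and run along the axle line. They carry the wheel between the ears: let go, it rolls to the fork's middle by itself and its bore then lies about 1 mm below the line of the ear holes; the axle's tapered tip lifts it.
- wheel_center (a point): Centre of the large caster wheel: 80 mm diameter, 28 mm wide, dark tyre, grey hub, 14 mm bore, 0.16 kg. Its axle line is this point's y axis (level). It starts upright in a plywood rest with side walls 36 mm high, centre about 56 mm above the table. Take it by its flat sides at the top, no deeper than 22 mm, to stay above the ears. It fits between the ears with 2 mm to spare on either side.
- axle_grip (a point): Centre of the axle's grey flat-sided grip: 41 mm long (y), 16 mm wide (x), 18 mm high (z). The axle lies level in two notches of a plywood cradle, its line about 45 mm above the table, the grip overhanging freely; the cradle's foot is 12 mm thick and begins 8 mm from the grip's centre. y points along the axle to its tip. 0.085 kg; it balances about 35 mm from here, on the shaft.
- axle_seat (a point): Middle of the collar's seating face, 23.5 mm from the grip's centre towards the tip; the collar is 24 mm in diameter, 3 mm thick. From this face the 12 mm steel shaft runs 56 mm to the tip. Home, the face lies on an ear's outer face, 22 mm from the fork's middle, and the tip stands 12 mm out of the other ear. The axle may go in from either side.
- axle_tip (a point): The axle's tip, 79.5 mm from the grip's centre. The last 8 mm taper from 12 mm to 9 mm diameter. y axis as for the grip.
- axle: The same axle as a body, origin at the seating face, y to the tip.
- wheel: The same wheel as a body, origin at its centre, y along its axle line.
- spare_wheel: Bystander: a smaller caster wheel, 54 mm in diameter, 20 mm thick, lying flat. Origin at its centre.
- wrench: Bystander: a steel wrench lying flat.
- grease_tin: Bystander: metal tin, 68 mm in diameter, 50 mm high. Origin under its centre.
- washer_jar: Bystander: glass jar, 60 mm in diameter, 75 mm high. Origin under its centre.
- brush: Bystander: hand brush lying flat.
There are look-alikes about, which are no part of the job. Of the things like the axle, leave any that is red; of the rest the smaller one is meant.

How it is judged:
On the way, in this order (a step that is already met when the one before it is completed fails the run):
1. the large wheel stands upright between the ears, on its rubber bars, and is let go (x of wheel_center in the frame of stand_axle between -0.0105 and 0.0105 m and y of wheel_center in the frame of stand_axle between -0.005 and 0.005 m and z of wheel_center in the frame of stand_axle between -0.0035 and 0.002 m and angle between the y axis of wheel_center and the y axis of stand_axle, either way round below 0.1 rad and contact force between the fingers and wheel below 0.5 N), for 0.2 s.
2. the axle runs through ear, wheel and ear with its collar home (x of wheel_center in the frame of stand_axle between -0.0105 and 0.0105 m and y of wheel_center in the frame of stand_axle between -0.005 and 0.005 m and z of wheel_center in the frame of stand_axle between -0.0035 and 0.002 m and angle between the y axis of wheel_center and the y axis of stand_axle, either way round below 0.1 rad and x of axle_tip in the frame of stand_axle between -0.0105 and 0.0105 m and z of axle_tip in the frame of stand_axle between -0.003 and 0.003 m and angle between the y axis of axle_tip and the y axis of stand_axle, either way round below 0.06 rad and ((y of axle_seat in the frame of stand_axle between -0.0242 and -0.0205 m and y of axle_tip in the frame of stand_axle between 0.03 and 0.036 m) or (y of axle_seat in the frame of stand_axle between 0.0205 and 0.0242 m and y of axle_tip in the frame of stand_axle between -0.036 and -0.03 m))), for 0.2 s.
At the end, for the whole second after the job is handed in: The axle runs through ear, wheel and ear, collar face within 2 mm of the ear and tip 8 to 14 mm out of the other ear, within 0.06 rad and 3 mm in height of the axle line; the wheel is upright between the ears, within 5 mm of the middle; both are let go and at rest (all of step 2 and contact force between the fingers and axle below 0.5 N and contact force between the fingers and wheel below 0.5 N and linear speed of each of axle, wheel below 0.02 m/s); the robot touches nothing.
It fails at once if something is pressed against the fork or its block with more than 40 N (contact force between anything else and stand above 40 N).
It fails at once if a bystander is moved by more than 40 mm (distance of any of spare_wheel, wrench, grease_tin, washer_jar, brush from where it was at the start of the episode above 0.04 m).
It also fails if it takes over 67 s, if anything falls off the work surface, if the arm or the gripper's body presses on something with over 40 N, if the wrist force passes 120 N, or if a joint passes its speed limit or range.

ROBOT

A 6-joint arm with a two-finger parallel gripper is mounted at the origin on the work surface. World frame = base frame: x ahead of the robot, y to its left, z up, the work surface at z = 0. Lengths are in m, angles in rad, forces in N, time in s.
With the tool pointing down it reaches from about 0.35 to 0.975 m from the base axis. Payload 7.1 kg.
Tool frame: the origin (TCP) lies on the centre line of the jaws, within the pads' length; the fingertips stand 11 mm ahead of it and the grasp point (between the pads) lies 8 mm behind it; z points along the fingers, x is the direction in which the jaws open and shut, and the axes are right-handed (so a half turn about z gives the same grasp; the last joint's range is limited). The gripper opens to 88 mm and grips with 3 to 60 N. Pads are 20 mm wide; open, the fingers measure 115 mm over their backs; the gripper's body (75 mm by 178 mm) begins 61 mm behind the grasp point.
Start: joints at [-1.34, 0.423, 1.63, -0, 1.089, -0.019], TCP at [0.155, -0.606, 0.234] pointing down, gripper open.
Joint ranges: [-3, 3], [-0.9, 2.11], [0.09, 2.58], [-1.31, 4.45], [0.11, 2.69], [-2.54, 2.54]. Speed limits (rad/s): [2.39, 2.39, 3.01, 3.14, 3.14, 3.14].

INTERFACE

Orientations are given as a unit quaternion [w, x, y, z].
In Python, from workcell import env, optics, ticket gives the robot as it stands.
- The arm moves only by the shell command python3 -m handwheel 'ROWS' [FORCE]. ROWS is JSON, a list that holds one entry, the list of rows, each a list of 5 numbers: the shift along the tool's x, y, z in cm, then the turn about the tool's z in degrees, then the opening, from 0 (shut) to 1 (fully open). A call has 1 to 12 rows; each row shifts and turns the pose as measured when the row begins, along the tool's axes as they then stand; what a row does not reach is not made up. A row lasts 1/12 s, in which the tool goes at most 41.7 mm and 7.16 degrees, less where a joint would pass 70% of its speed; a pose out of reach is approached as far as the arm can. A call is refused whole if a number of a shift passes 4.17 or a number of a turn 7.16, either way. A call with a gripper value outside its range is refused whole. The fingers move at their own pace and stop on an object; FORCE is the grip in N (left out, the last holds). Time passes only in rows, so rows that do not move let the fingers close. It gives the time, the measured TCP pose, the force and the opening at its end, in the units of the state.
- env.state(): the state, without advancing time (a new reading comes with each control period).
- optics.snapshot(name): name is "scene" or "top" or "wrist"; returns the picture (384x512x3 uint8, red, green, blue); there is no depth.
- optics.camera_params(name): a dict with "intrinsics" (3x3 intrinsics, pixels), "R" (3x3) and "t" (3): a world point X has camera coordinates R X + t. Camera axes: x right, y down, z forward; pixel columns grow to the right and rows downward; lengths in m; the calibration is good to about 2 mm. A picture is of the moment at which its call begins: read the wrist's pose just before it. camera_params takes no time and is no camera call; for the wrist camera it gives the pose at the moment of the call.
- ticket.job_done(): hands the job in, once; it reports no verdict.
The state is a dict: "t": time; "joint_positions": joint angles; "qd": joint speeds; "effort": joint torques, N m; "tcp_pos": TCP position; "eef_rot": TCP orientation; "wrist_force": force on the tool from outside, world axes, zero at the start; "ft_torque": the same for the moment, N m; "width": opening from 0.0 (shut) to 1.0 (fully open).
Only numpy, scipy, OpenCV 4.12 (cv2) and the standard library are available. Lean on these libraries where they do the work, as an engineer would, in place of code of your own. Each camera call takes 0.05 s, during which the arm holds its last target.

## Working session

There is one attempt and no reset: what is moved stays moved. The work goes in short steps, Python scripts to look and compute and a shell command to move; the robot and the scene stay as the last step left them, time stands still between calls to the robot, and variables do not carry over. Pictures are saved under pics/ and viewed, and the job is handed in when it is done.

```bash
ls; mkdir -p pics; cat > h.py <<'E'
import numpy as np, cv2
from workcell import env, optics, ticket
def snap(name, fn):
    p=optics.camera_params(name); im=optics.snapshot(name)
    cv2.imwrite('pics/'+fn, im[:,:,::-1]); np.savez('pics/'+fn+'.npz', K=p['intrinsics'],R=p['R'],t=p['t'],im=im)
    return im,p
def load(fn):
    d=np.load('pics/'+fn+'.npz'); return d
def ray(d,u,v):
    K,R,t=np.array(d['K']),np.array(d['R']),np.array(d['t'])
    c=-R.T@t; w=R.T@np.linalg.solve(K,[u,v,1.]); return c,w
def onz(d,u,v,z):
    c,w=ray(d,u,v); return c+w*(z-c[2])/w[2]
def proj(d,X):
    x=np.array(d['K'])@(np.array(d['R'])@np.array(X)+np.array(d['t'])); return x[:2]/x[2]
def tri(l):
    A=np.zeros((3,3));b=np.zeros(3)
    for d,u,v in l:
        c,w=ray(d,u,v); w/=np.linalg.norm(w); P=np.eye(3)-np.outer(w,w); A+=P;b+=P@c
    X=np.linalg.solve(A,b); return X
def st():
    s=env.state(); print({k:np.round(s[k],4).tolist() for k in s if k not in('qd','effort')}); return s
E
python3 - <<'E'
from h import *
st()
for n in('scene','top','wrist'):
    im,p=snap(n,n+'0.png'); print(n,np.round(p['intrinsics'],1).tolist(),np.round(p['R'],3).tolist(),np.round(p['t'],3).tolist())
E
```

```text
pics
{'t': 0.0, 'joint_positions': [-1.34, 0.4238, 1.6307, 0.0, 1.0886, -0.019], 'tcp_pos': [0.1544, -0.6051, 0.2329], 'eef_rot': [-0.0005, 0.7897, -0.6135, -0.0006], 'wrist_force': [-0.0561, 0.5748, -0.7998], 'ft_torque': [0.0141, -0.0333, -0.025], 'width': 0.9988}
scene [[400.9, 0.0, 253.1], [0.0, 400.9, 191.4], [0.0, 0.0, 1.0]] [[0.8, 0.6, -0.014], [0.448, -0.612, -0.652], [-0.4, 0.515, -0.758]] [-0.433, -0.197, 1.339]
top [[435.4, 0.0, 254.8], [0.0, 435.4, 190.9], [0.0, 0.0, 1.0]] [[0.002, -1.0, 0.024], [-0.997, -0.004, -0.073], [0.073, -0.024, -0.997]] [-0.02, 0.532, 1.249]
wrist [[267.9, 0.0, 256.6], [0.0, 267.9, 194.3], [0.0, 0.0, 1.0]] [[0.247, -0.969, -0.001], [-0.941, -0.24, 0.24], [-0.232, -0.058, -0.971]] [-0.624, -0.029, 0.389]
```

View pics/scene0.png

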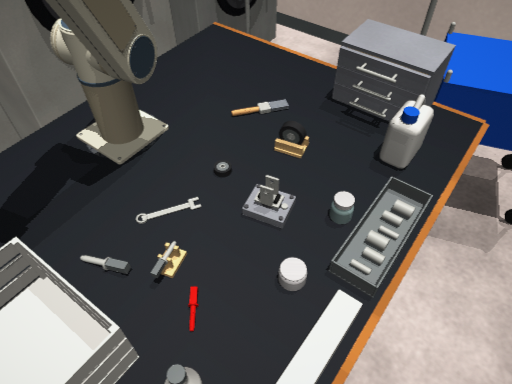

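View pics/top0.png

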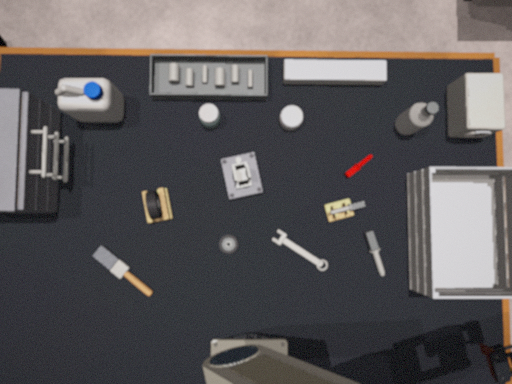

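View pics/wrist0.png

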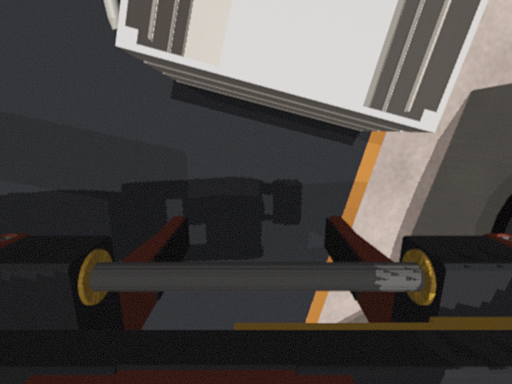

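```bash
python3 - <<'E'
from h import *
t=load('top0.png');s=load('scene0.png')
def crop(d,x0,y0,x1,y1,k): return cv2.resize(np.ascontiguousarray(d['im'][y0:y1,x0:x1,::-1]),None,fx=k,fy=k,interpolation=cv2.INTER_CUBIC)
cv2.imwrite('pics/tc1.png',np.hstack([crop(t,130,170,190,240,6),crop(t,210,145,270,215,6)]))
cv2.imwrite('pics/tc2.png',crop(t,310,140,410,290,4))
cv2.imwrite('pics/sc1.png',crop(s,230,110,320,230,5))
cv2.imwrite('pics/sc2.png',crop(s,70,190,220,340,4))
for n,u,v,z in [('stand',241,175,.1),('wheel',155,204,.096),('axlegrip',357,206,.05),('axl cradle',340,210,.05),('spare',229,244,.02),('scr',375,250,.01),('red',358,165,.01)]:
    print(n,np.round(onz(t,u,v,z),3))
E
```

```text
stand [0.57  0.022 0.1  ]
wheel [0.49  0.255 0.096]
axlegrip [ 0.488 -0.309  0.05 ]
axl cradle [ 0.477 -0.26   0.05 ]
spare [0.379 0.056 0.02 ]
scr [ 0.361 -0.37   0.01 ]
red [ 0.611 -0.324  0.01 ]
```

View pics/tc1.png

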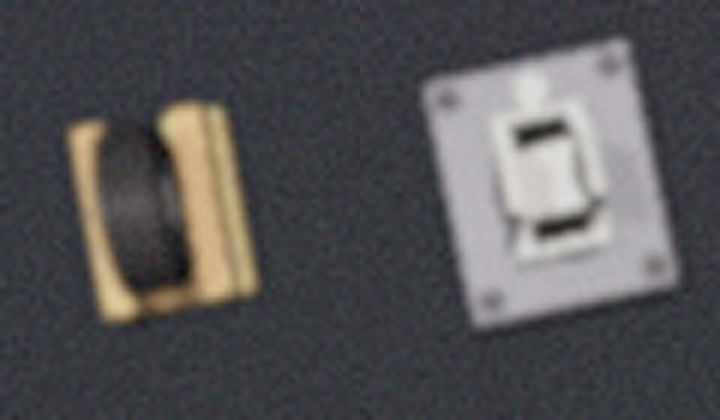

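View pics/tc2.png

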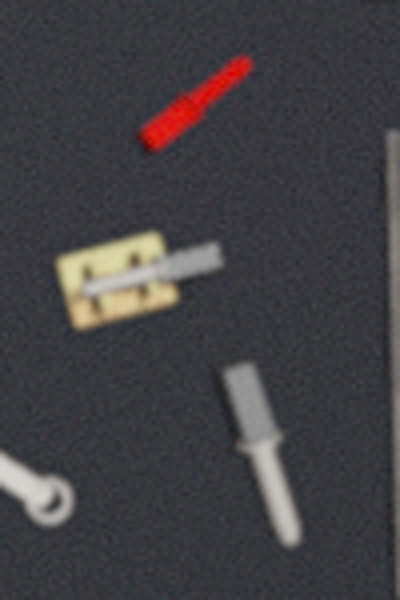

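View pics/sc1.png

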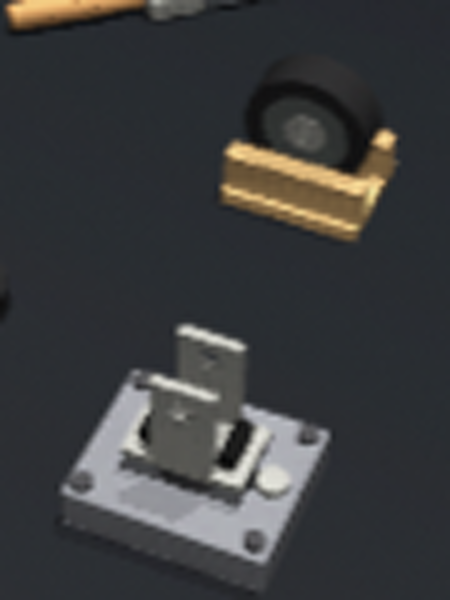

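View pics/sc2.png

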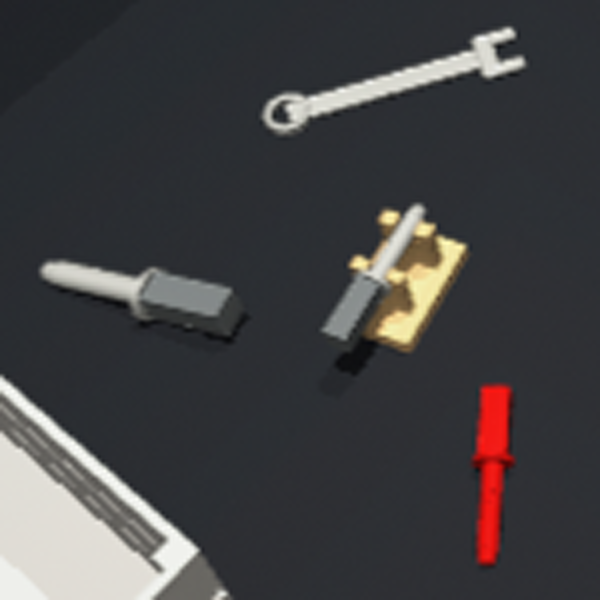

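```bash
cat >> h.py <<'E'
from scipy.spatial.transform import Rotation as Ro
def Rt(s): q=s['eef_rot']; return Ro.from_quat([q[1],q[2],q[3],q[0]]).as_matrix()
def to(x,y,z,yaw=None):
    """tool shift (cm) to world target; yaw: wanted angle of tool -x axis from world +y... deg"""
    s=env.state(); R=Rt(s); d=R.T@(np.array([x,y,z])-s['tcp_pos'])*100
    cy=np.degrees(np.arctan2(-R[1,0],-R[0,0]))-90
    print('t',round(s['t'],2),'tcp',np.round(s['tcp_pos'],4),'yaw',round(cy,2),'F',np.round(s['wrist_force'],1),'w',round(s['width'],3))
    print(' shift cm',np.round(d,3),'rows>=',np.ceil(np.linalg.norm(d)/4.17),'' if yaw is None else 'turn %.2f'%(-(yaw-cy)))
E
python3 - <<'E'
from h import *
w=load('wrist0.png'); s=env.state(); R=Rt(s); c=-w['R'].T@w['t']; print('cam in tool',R.T@(c-s['tcp_pos']), (R.T@w['R'].T).round(3).tolist())
print(R.round(3))
t=load('top0.png')
P=lambda x,y,x0,y0,k,z:onz(t,x0+x/k,y0+y/k,z)
c=[P(x-360,y,210,145,6,.03) for x,y in[(422,80),(628,40),(682,282),(475,328)]]
print('block',np.round(c,4).tolist(),np.mean(c,0)); 
for i in range(4):
  e=c[(i+1)%4]-c[i]; print(np.linalg.norm(e),np.degrees(np.arctan2(e[1],e[0])))
for n,a,z in[('restL',[(68,130),(105,320)],.036),('restR',[(225,105),(258,292)],.036),('wheeltop',[(110,120),(165,125),(120,295),(185,290)],.07)]:
  print(n,[P(x,y,130,170,6,z).round(4).tolist() for x,y in a])
print('grip ends',[P(x,y,310,140,4,.054).round(4).tolist() for x,y in[(218,254),(163,270),(85,290)]])
to(.45,-.30,.22,14)
E
```

```text
cam in tool [ 4.79544456e-05 -6.49189045e-02 -1.51532003e-01] [[1.0, 0.0, 0.0], [-0.0, 0.971, 0.24], [-0.0, -0.24, 0.971]]
[[ 0.247 -0.969 -0.   ]
 [-0.969 -0.247  0.001]
 [-0.001 -0.    -1.   ]]
block [[0.6259, 0.0825, 0.03], [0.646, -0.0171, 0.03], [0.5286, -0.0433, 0.03], [0.506, 0.0561, 0.03]] [0.57663374 0.01954974 0.03      ]
0.10153901128137334 -78.56892410393868
0.12038330462114291 -167.3918918966961
0.10196633864818322 102.76418554945168
0.12274766423194293 12.398817011850543
restL [[0.5277, 0.3067, 0.036], [0.4376, 0.2874, 0.036]]
restR [[0.54, 0.2325, 0.036], [0.451, 0.2154, 0.036]]
wheeltop [[0.5301, 0.2794, 0.07], [0.5278, 0.254, 0.07], [0.4491, 0.2732, 0.07], [0.4515, 0.2434, 0.07]]
grip ends [[0.4952, -0.3294, 0.054], [0.4837, -0.2899, 0.054], [0.4693, -0.2341, 0.054]]
t 0.15 tcp [ 0.1544 -0.6052  0.2331] yaw 14.31 F [-0.   0.9 -0.6] w 1.002
 shift cm [-22.261 -36.184   1.333] rows>= 11.0 turn 0.31
```

```bash
python3 -m handwheel '[[[-2.0,-3.3,0,0,1],[-2.0,-3.3,0,0,1],[-2.0,-3.3,0,0,1],[-2.0,-3.3,0,0,1],[-2.0,-3.3,0.5,0,1],[-2.0,-3.3,0.5,0,1],[-2.0,-3.3,0.5,0,1],[-2.0,-3.3,0.5,0,1],[-2.0,-3.3,0.8,0,1],[-2.0,-3.3,1,0,1],[-2.0,-3.3,1,0,1],[-2.0,-3,1,0,1]]]'
python3 - <<'E'
from h import *
to(.475,-.28,.17,14)
E
```

```text
t: 1.15
tcp_pos: [0.4855, -0.2683, 0.1729]
eef_rot: [0.001, 0.786, -0.619, 0.002]
wrist_force: [0.0, 0.2, 1.1]
width: 1.001
t 1.15 tcp [ 0.4855 -0.2683  0.1729] yaw 13.56 F [0.  0.2 1.1] w 1.001
 shift cm [0.887 1.291 0.288] rows>= 1.0 turn -0.44
```

```bash
python3 -m handwheel '[[[0.9,1.0,0,-0.4,1],[0,0,0,0,1],[0,0,0,0,1]]]'
python3 - <<'E'
from h import *
snap('wrist','w1.png'); to(.475,-.28,.17,14)
E
```

```text
t: 1.4
tcp_pos: [0.4823, -0.2712, 0.1699]
eef_rot: [0.0, 0.791, -0.611, -0.0]
wrist_force: [0.1, 0.4, -0.1]
width: 0.999
t 1.45 tcp [ 0.482  -0.2717  0.17  ] yaw 14.59 F [0.1 0.4 0.8] w 1.002
 shift cm [0.629 0.885 0.006] rows>= 1.0 turn 0.59
```

View pics/w1.png

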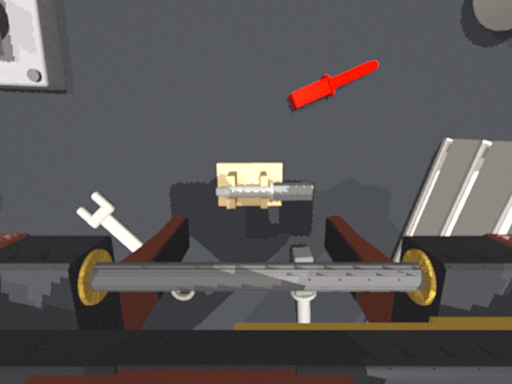

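```bash
python3 - <<'E'
from h import *
d=load('w1.png')
cv2.imwrite('pics/w1c.png',cv2.resize(np.ascontiguousarray(d['im'][150:220,205:325,::-1]),None,fx=6,fy=6,interpolation=cv2.INTER_CUBIC))
E
```

```text
(no output)
```

View pics/w1c.png

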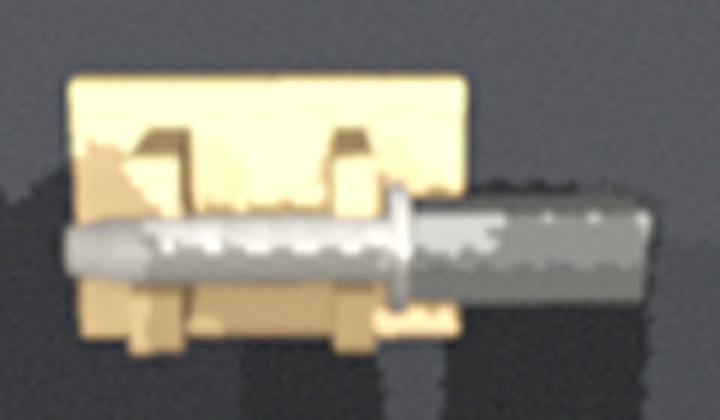

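```bash
python3 - <<'E'
from h import *
d=load('w1.png')
f=lambda x,y,z: onz(d,205+x/6-.4,150+y/6-.4,z)
a=f(66,247,.045);b=f(399,247,.045);c=f(645,253,.054)
print(a,b,c,np.linalg.norm(a-b),np.linalg.norm((a-c)[:2]))
e=(a-c)[:2];print('yaw',np.degrees(np.arctan2(e[1],e[0]))-90); u=e/np.linalg.norm(e)
e=(a-b)[:2];print('yaw',np.degrees(np.arctan2(e[1],e[0]))-90)
print('grip',a[:2]-u*.0795, b[:2]-u*.025,c[:2]+u*.0205)
to(.57,.02,.24,13)
E
```

```text
[ 0.47181386 -0.22933247  0.045     ] [ 0.48666407 -0.2862337   0.045     ] [ 0.49818077 -0.3262047   0.054     ] 0.058807133223038044 0.10039642229285618
yaw 15.226053649821282
yaw 14.626915412036283
grip [ 0.49269278 -0.3060418 ] [ 0.49322976 -0.31035613] [ 0.49279689 -0.3064243 ]
t 1.45 tcp [ 0.482  -0.2717  0.17  ] yaw 14.59 F [0.1 0.4 0.8] w 1.002
 shift cm [-26.008 -15.861  -7.017] rows>= 8.0 turn 1.59
```

```bash
python3 -m handwheel '[[[-2.9,-1.8,-1,0.2,1],[-2.9,-1.8,-1,0.2,1],[-2.9,-1.8,-1,0.2,1],[-2.9,-1.8,-1,0.2,1],[-2.9,-1.8,-1,0.2,1],[-2.9,-1.8,-1,0.2,1],[-2.9,-1.8,-0.5,0.2,1],[-2.9,-1.8,0,0.2,1],[-2,-1,0,0,1],[0,0,0,0,1],[0,0,0,0,1]]]'
python3 - <<'E'
from h import *
snap('wrist','w2.png'); to(.57,.02,.24,13)
d=load('w2.png')
cv2.imwrite('pics/w2c.png',cv2.resize(np.ascontiguousarray(d['im'][80:260,150:350,::-1]),None,fx=4,fy=3.3,interpolation=cv2.INTER_CUBIC))
E
```

```text
t: 2.37
tcp_pos: [0.576, 0.0082, 0.2423]
eef_rot: [-0.002, 0.772, -0.635, 0.003]
wrist_force: [-0.5, -0.1, -0.0]
width: 1.0
t 2.42 tcp [0.576  0.0078 0.2423] yaw 11.1 F [ 0.1 -0.2  0.4] w 1.003
 shift cm [-1.316  0.351  0.23 ] rows>= 1.0 turn -1.90
```

View pics/w2.png

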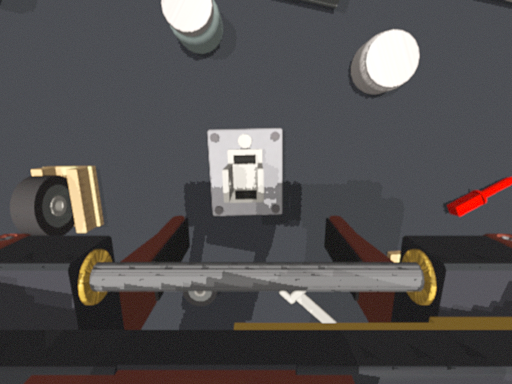

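```bash
python3 -m handwheel '[[[-0.7,0.3,3.5,-1.4,1],[-0.3,0,3.5,0,1],[0,0,0,0,1],[0,0,0,0,1]]]'
python3 - <<'E'
from h import *
snap('wrist','w3.png'); to(.57,.02,.24,13)
d=load('w3.png')
cv2.imwrite('pics/w3c.png',cv2.resize(np.ascontiguousarray(d['im'][100:240,170:330,::-1]),None,fx=5,fy=4.2,interpolation=cv2.INTER_CUBIC))
E
```

```text
t: 2.75
tcp_pos: [0.5721, 0.0104, 0.1733]
eef_rot: [-0.003, 0.778, -0.629, 0.005]
wrist_force: [1.0, -0.5, -0.1]
width: 1.001
t 2.8 tcp [0.5717 0.0103 0.1732] yaw 12.09 F [-0.1 -0.  -0.7] w 1.003
 shift cm [-0.963 -0.102 -6.679] rows>= 2.0 turn -0.91
```

View pics/w3c.png

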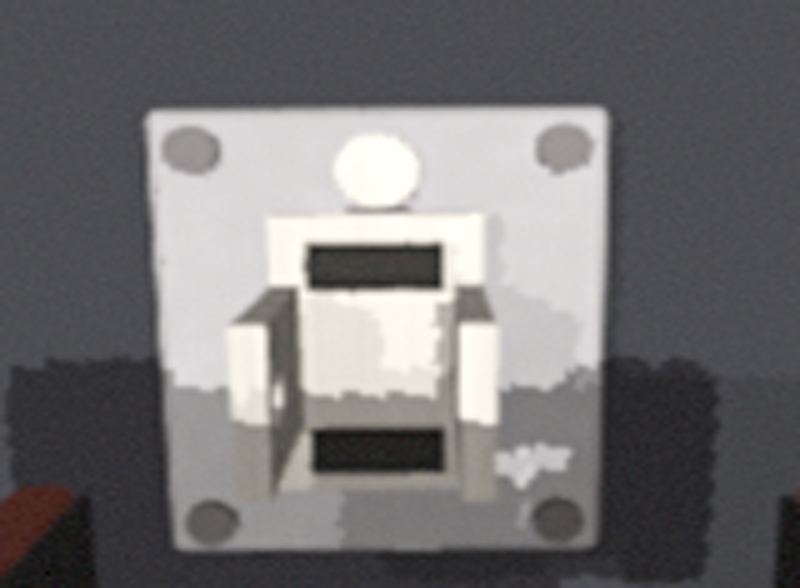

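```bash
python3 - <<'E'
from h import *
d=load('w3.png')
f=lambda x,y,z: onz(d,170+(x+.5)/5-.5,100+(y+.5)/4.2-.5,z)
B=np.array([f(*p,.03) for p in[(148,110),(606,108),(598,548),(175,548)]])
E=np.array([f(*p,.109) for p in[(230,322),(268,322),(273,498),(236,498),(461,322),(498,322),(496,498),(461,498)]])
print('block c',B.mean(0)); print('lens',[np.linalg.norm(B[(i+1)%4]-B[i]).round(4) for i in range(4)])
e=B[0]+B[1]-B[2]-B[3]; print('yaw from x',np.degrees(np.arctan2(e[1],e[0])))
e=B[0]+B[3]-B[2]-B[1]; print('yaw from y',np.degrees(np.arctan2(e[1],e[0]))-90)
L=E[:4].mean(0);Rr=E[4:].mean(0)
print('ears',L,Rr,np.linalg.norm(L-Rr),'mid',(L+Rr)/2, 'len',np.linalg.norm(E[0]-E[3]),np.linalg.norm(E[5]-E[6]))
e=L-Rr; print('yaw ears y',np.degrees(np.arctan2(e[1],e[0]))-90)
e=E[0]+E[1]+E[4]+E[5]-E[2]-E[3]-E[6]-E[7];print('yaw ears x',np.degrees(np.arctan2(e[1],e[0])))
a=np.radians(12.5);Rz=np.array([[np.cos(a),-np.sin(a)],[np.sin(a),np.cos(a)]])
print('fork in block',Rz.T@((L+Rr)/2-B.mean(0))[:2])
to(.47,.26,.2,11)
E
```

```text
block c [0.57945024 0.02327031 0.03      ]
lens [np.float64(0.0979), np.float64(0.1188), np.float64(0.099), np.float64(0.1181)]
yaw from x 12.61843019606785
yaw from y 12.205775004447446
ears [0.57503748 0.04174356 0.109     ] [0.58293168 0.00475204 0.109     ] 0.03782447092867013 mid [0.57898458 0.0232478  0.109     ] len 0.03592272130604405 0.035952007384868076
yaw ears y 12.046547385100794
yaw ears x 12.022128388148314
fork in block [-4.59490264e-04  7.88137626e-05]
t 2.8 tcp [0.5717 0.0103 0.1732] yaw 12.09 F [-0.1 -0.  -0.7] w 1.003
 shift cm [-26.539   4.69   -2.821] rows>= 7.0 turn 1.09
```

```bash
python3 -m handwheel '[[[-3.7,0.6,-1,0.2,1],[-3.7,0.6,-1,0.2,1],[-3.7,0.6,-0.8,0.2,1],[-3.7,0.6,0,0.2,1],[-3.7,0.6,0,0.2,1],[-3.7,0.6,0,0,1],[-2,0.3,0,0,1],[0,0,0,0,1],[0,0,0,0,1]]]'
python3 - <<'E'
from h import *
snap('wrist','w4.png'); to(.49,.258,.19,11)
E
```

```text
t: 3.55
tcp_pos: [0.4923, 0.2422, 0.2186]
eef_rot: [-0.012, 0.766, -0.642, 0.011]
wrist_force: [0.8, 0.2, 0.7]
width: 0.996
t 3.6 tcp [0.4927 0.2419 0.2187] yaw 10.01 F [-0.1  1.1  0.2] w 1.0
 shift cm [-1.629  0.083  2.871] rows>= 1.0 turn -0.99
```

View pics/w4.png

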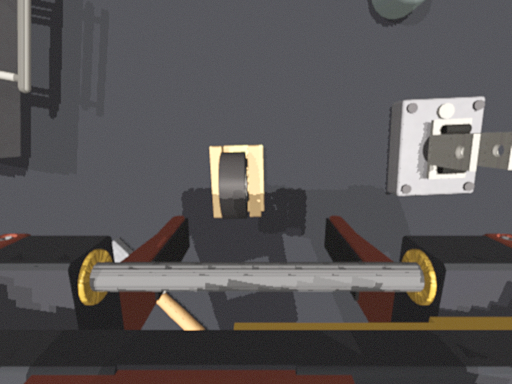

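```bash
sed -i "s/    print(' shift/    print(' tilt of tool z in tool yaw frame (deg): world',np.round(np.degrees(R[:2,2]),2),'toolxy',np.round(np.degrees([-R[2,0],-R[2,1]]),2))\n    print(' shift/" h.py
python3 -m handwheel '[[[-0.8,0,0,-0.4,1],[-0.8,0,1,0,1],[0,0,0.9,0,1],[0,0,0,0,1],[0,0,0,0,1]]]'
python3 - <<'E'
from h import *
snap('wrist','w5.png'); to(.49,.258,.19,11)
d=load('w5.png')
cv2.imwrite('pics/w5c.png',cv2.resize(np.ascontiguousarray(d['im'][120:240,190:330,::-1]),None,fx=5,fy=5,interpolation=cv2.INTER_CUBIC))
E
```

```text
t: 4.02
tcp_pos: [0.493, 0.2549, 0.1993]
eef_rot: [-0.013, 0.766, -0.642, 0.012]
wrist_force: [0.7, -0.7, -0.3]
width: 1.004
t 4.07 tcp [0.4928 0.2547 0.1991] yaw 10.07 F [ 0.1 -0.4 -0.5] w 0.998
 tilt of tool z in tool yaw frame (deg): world [1.96 0.29] toolxy [-0.05  1.98]
 shift cm [-0.375  0.245  0.903] rows>= 1.0 turn -0.93
```

View pics/w5c.png

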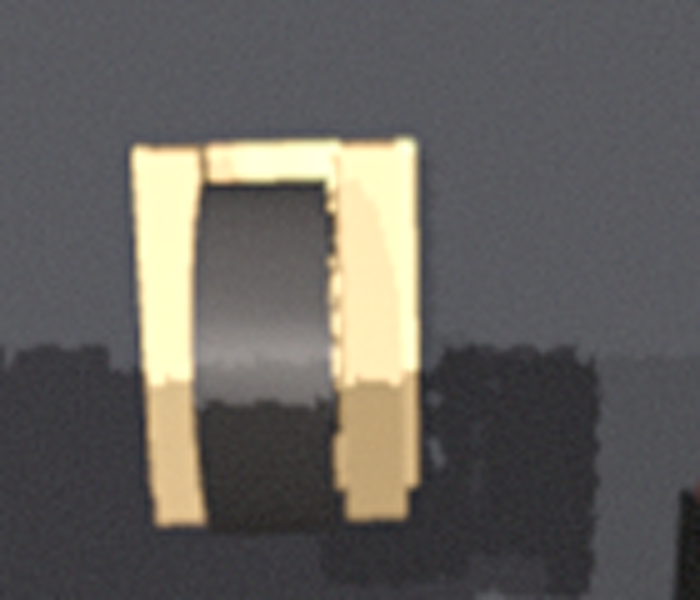

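```bash
python3 - <<'E'
from h import *
d=load('w5.png')
def rr(x,y): return ray(d,190+(x+.5)/5-.5,120+(y+.5)/5-.5)
c,a=rr(267,183);_,b=rr(267,530); a/=np.linalg.norm(a);b/=np.linalg.norm(b)
m=a+b; h=np.arccos(a@b)/2; D=.04/np.sin(h); m/=np.linalg.norm(m); print('dist-based centre',c+m*D); print('z-based',c+m*(.056-c[2])/m[2])
f=lambda x,y,z: onz(d,190+(x+.5)/5-.5,120+(y+.5)/5-.5,z)
for z in(.085,.075): print('L',f(195,340,z),'R',f(332,340,z),np.linalg.norm(f(195,340,z)-f(332,340,z)))
W=[f(*p,.036) for p in[(133,148),(157,522),(417,140),(410,518)]]; 
for p,q in((0,1),(2,3)): e=W[p]-W[q]; print('wall',np.degrees(np.arctan2(e[1],e[0])),np.linalg.norm(e))
e=W[0]-W[2];print(np.degrees(np.arctan2(e[1],e[0]))-90,np.linalg.norm(e))
to(.49,.258,.19,11)
E
```

```text
dist-based centre [0.48969315 0.2699342  0.047449  ]
z-based [0.491426   0.26980444 0.056     ]
L [0.49817407 0.28435425 0.085     ] R [0.50304419 0.25692075 0.085     ] 0.02786243166730286
L [0.49618009 0.28506515 0.075     ] R [0.50123188 0.2566083  0.075     ] 0.02890177076617099
wall 12.030630930070746 0.09143043235205481
wall 9.724503223273095 0.0922065635204863
11.667422335946853 0.06633509133080846
t 4.07 tcp [0.4928 0.2547 0.1991] yaw 10.07 F [ 0.1 -0.4 -0.5] w 0.998
 tilt of tool z in tool yaw frame (deg): world [1.96 0.29] toolxy [-0.05  1.98]
 shift cm [-0.375  0.245  0.903] rows>= 1.0 turn -0.93
```

```bash
python3 - <<'E'
from h import *
to(.491,.2693,.0875,10.9)
E
```

```text
t 4.07 tcp [0.4928 0.2547 0.1991] yaw 10.07 F [ 0.1 -0.4 -0.5] w 0.998
 tilt of tool z in tool yaw frame (deg): world [1.96 0.29] toolxy [-0.05  1.98]
 shift cm [-1.48   0.304 11.156] rows>= 3.0 turn -0.83
```

```bash
python3 -m handwheel '[[[-0.8,0.1,0,-0.8,1],[-0.7,0.1,2,0,1],[0,0.1,2.5,0,1],[0,0,2.5,0,1],[0,0,2,0,1],[0,0,1,0,1],[0,0,0,0,1]]]' 20
python3 - <<'E'
from h import *
to(.491,.2693,.0875,10.9)
E
```

```text
t: 4.65
tcp_pos: [0.4925, 0.2723, 0.0971]
eef_rot: [-0.015, 0.772, -0.636, 0.012]
wrist_force: [-0.5, 0.3, 0.3]
width: 1.002
t 4.65 tcp [0.4925 0.2723 0.0971] yaw 11.01 F [-0.5  0.3  0.3] w 1.002
 tilt of tool z in tool yaw frame (deg): world [2.21 0.45] toolxy [0.01 2.26]
 shift cm [0.268 0.239 0.949] rows>= 1.0 turn 0.11
```

```bash
python3 -m handwheel '[[[0.2,0.15,0.6,0,1],[0.1,0.1,0.35,0,0.6],[0,0,0,0,0.5],[0,0,0,0,0.45],[0,0,0,0,0.4]]]' 20
python3 - <<'E'
from h import *
to(.491,.2693,.0875,10.9)
snap('wrist','w6.png')
E
```

```text
t: 5.07
tcp_pos: [0.4922, 0.2697, 0.0894]
eef_rot: [-0.017, 0.772, -0.636, 0.013]
wrist_force: [-0.8, 0.1, -0.4]
width: 0.737
t 5.07 tcp [0.4922 0.2697 0.0894] yaw 11.04 F [-0.8  0.1 -0.4] w 0.737
 tilt of tool z in tool yaw frame (deg): world [2.38 0.54] toolxy [0.07 2.44]
 shift cm [0.018 0.138 0.186] rows>= 1.0 turn 0.14
```

View pics/w6.png

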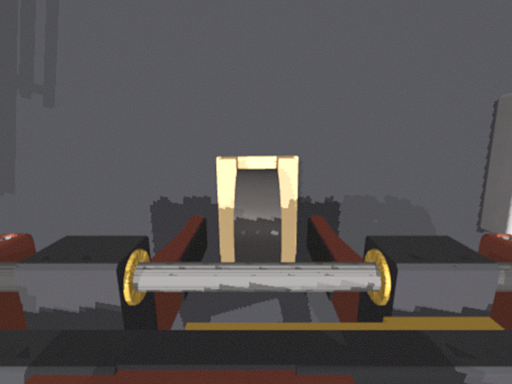

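```bash
python3 -m handwheel '[[[0,0.1,0.2,0,0.3],[0,0,0,0,0.3],[0,0,0,0,0.2],[0,0,0,0,0.2],[0,0,0,0,0.2]]]' 20
python3 - <<'E'
from h import *
to(.491,.2693,.0875,10.9)
E
```

```text
t: 5.53
tcp_pos: [0.4924, 0.2701, 0.0891]
eef_rot: [-0.019, 0.772, -0.636, 0.014]
wrist_force: [-0.0, 0.8, -0.5]
width: 0.318
t 5.53 tcp [0.4924 0.2701 0.0891] yaw 11.03 F [-0.   0.8 -0.5] w 0.318
 tilt of tool z in tool yaw frame (deg): world [2.57 0.64] toolxy [0.13 2.64]
 shift cm [0.049 0.162 0.155] rows>= 1.0 turn 0.13
```

```bash
python3 -m handwheel '[[[0,0,-2,0,0.2],[0,0,-3,0,0.2],[0,0,-3.5,0,0.2],[0,0,-3,0,0.2]]]' 20
python3 - <<'E'
from h import *
to(.580,.0232,.20,12.2)
E
```

```text
t: 5.87
tcp_pos: [0.4823, 0.2661, 0.1995]
eef_rot: [-0.01, 0.772, -0.636, 0.01]
wrist_force: [1.0, 0.7, -1.6]
width: 0.319
t 5.87 tcp [0.4823 0.2661 0.1995] yaw 11.03 F [ 1.   0.7 -1.6] w 0.319
 tilt of tool z in tool yaw frame (deg): world [1.66 0.15] toolxy [-0.17  1.66]
 shift cm [25.715 -4.942  0.172] rows>= 7.0 turn -1.17
```

```bash
python3 -m handwheel '[[[3,-0.6,0,-0.2,0.2],[3.5,-0.7,0,-0.3,0.2],[3.5,-0.7,0,-0.3,0.2],[3.5,-0.7,0,-0.3,0.2],[3.5,-0.7,0,0,0.2],[3.5,-0.7,0,0,0.2],[3,-0.6,0,0,0.2],[1,-0.2,0,0,0.2]]]' 20
python3 - <<'E'
from h import *
to(.580,.0232,.20,12.2)
E
```

```text
t: 6.53
tcp_pos: [0.5864, 0.032, 0.2102]
eef_rot: [-0.017, 0.781, -0.624, 0.013]
wrist_force: [0.5, -0.4, -1.9]
width: 0.322
t 6.53 tcp [0.5864 0.032  0.2102] yaw 12.7 F [ 0.5 -0.4 -1.9] w 0.322
 tilt of tool z in tool yaw frame (deg): world [2.39 0.51] toolxy [-0.02  2.44]
 shift cm [0.714 0.863 0.981] rows>= 1.0 turn 0.50
```

```bash
python3 -m handwheel '[[[0.6,0.6,0.4,0.4,0.2],[0.15,0.2,0.1,0,0.2],[0,0,0,0,0.2]]]' 20
python3 - <<'E'
from h import *
snap('wrist','w7.png');to(.580,.0232,.20,12.2)
d=load('w7.png')
cv2.imwrite('pics/w7c.png',cv2.resize(np.ascontiguousarray(d['im'][120:300,180:330,::-1]),None,fx=4,fy=3.3,interpolation=cv2.INTER_CUBIC))
E
```

```text
t: 6.78
tcp_pos: [0.5793, 0.0207, 0.2033]
eef_rot: [-0.016, 0.777, -0.629, 0.012]
wrist_force: [0.3, -1.4, -1.2]
width: 0.317
t 6.83 tcp [0.5791 0.0211 0.2032] yaw 12.05 F [-0.4 -0.  -1.9] w 0.317
 tilt of tool z in tool yaw frame (deg): world [2.24 0.52] toolxy [0.04 2.3 ]
 shift cm [-0.186 -0.117  0.326] rows>= 1.0 turn -0.15
```

View pics/w7c.png

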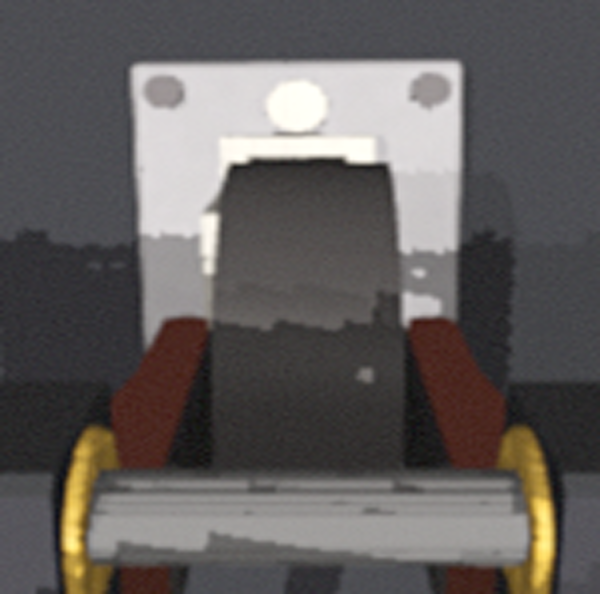

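```bash
python3 - <<'E'
from h import *
d=load('w7.png'); s=env.state();R=Rt(s)
f=lambda x,y,z: onz(d,180+(x+.5)/4-.5,120+(y+.5)/3.3-.5,z)
a=np.radians(12.2);ex=np.array([np.cos(a),np.sin(a)]);ey=np.array([-np.sin(a),np.cos(a)])
F=np.array([.579,.0232])
p=f(203,225,.109);q=f(203,212,.109);print(p,'fork y of left outer',ey@(p[:2]-F),'fork x',ex@(q[:2]-F))
B=np.array([f(131,62,.03),f(462,62,.03)]); m=B.mean(0); print('block top edge mid fork x,y',ex@(m[:2]-F),ey@(m[:2]-F))
print('tcp in fork',ex@(s['tcp_pos'][:2]-F),ey@(s['tcp_pos'][:2]-F))
to(.580,.0232,.13,12.2)
E
```

```text
[0.58816038 0.04762779 0.109     ] fork y of left outer 0.021940293759639462 fork x 0.017871669468778988
block top edge mid fork x,y 0.0599072466935 0.0005245991626314479
tcp in fork -0.0003267512876355007 -0.002074160693509739
t 6.83 tcp [0.5791 0.0211 0.2032] yaw 12.05 F [-0.4 -0.  -1.9] w 0.317
 tilt of tool z in tool yaw frame (deg): world [2.24 0.52] toolxy [0.04 2.3 ]
 shift cm [-0.181  0.164  7.321] rows>= 2.0 turn -0.15
```

```bash
python3 -m handwheel '[[[-0.2,0.05,0,-0.15,0.2],[0,0,0.8,0,0.2],[0,0,0.6,0,0.2]]]' 20
python3 - <<'E'
from h import *
s=env.state();R=Rt(s);a=np.radians(12.2);ex=np.array([np.cos(a),np.sin(a)]);ey=np.array([-np.sin(a),np.cos(a)]);F=np.array([.579,.0232]);print('fork frame',ex@(s['tcp_pos'][:2]-F)*1e3,ey@(s['tcp_pos'][:2]-F)*1e3)
to(.579,.0232,.13,12.2)
E
```

```text
t: 7.08
tcp_pos: [0.5781, 0.0266, 0.1894]
eef_rot: [-0.017, 0.779, -0.626, 0.013]
wrist_force: [0.5, 0.2, -1.3]
width: 0.317
fork frame -0.18489987022101334 3.553037206811102
t 7.08 tcp [0.5781 0.0266 0.1894] yaw 12.43 F [ 0.5  0.2 -1.3] w 0.317
 tilt of tool z in tool yaw frame (deg): world [2.32 0.57] toolxy [0.06 2.39]
 shift cm [0.361 0.231 5.939] rows>= 2.0 turn 0.23
```

```bash
cat >> h.py <<'E'
def fk(z=.13):
    s=env.state();a=np.radians(12.2);ex=np.array([np.cos(a),np.sin(a)]);ey=np.array([-np.sin(a),np.cos(a)]);F=np.array([.579,.0232]);print('fork frame mm',np.round([ex@(s['tcp_pos'][:2]-F)*1e3,ey@(s['tcp_pos'][:2]-F)*1e3],2))
    to(.579,.0232,z,12.2)
E
python3 -m handwheel '[[[0.3,0,0,0.2,0.2],[0,0,0,0,0.2]]]' 20
python3 -c "
from h import *
fk()"
```

```text
t: 7.25
tcp_pos: [0.5776, 0.0252, 0.1875]
eef_rot: [-0.016, 0.779, -0.627, 0.012]
wrist_force: [-0.6, -0.6, -1.4]
width: 0.314
fork frame mm [-0.98  2.26]
t 7.25 tcp [0.5776 0.0252 0.1875] yaw 12.37 F [-0.6 -0.6 -1.4] w 0.314
 tilt of tool z in tool yaw frame (deg): world [2.17 0.58] toolxy [0.1  2.24]
 shift cm [0.236 0.128 5.752] rows>= 2.0 turn 0.17
```

```bash
python3 -m handwheel '[[[0.25,0,0,0.2,0.2],[0,0,0,0,0.2]]]' 20
python3 -c "
from h import *
fk()"
```

```text
t: 7.42
tcp_pos: [0.578, 0.0231, 0.1871]
eef_rot: [-0.016, 0.778, -0.628, 0.011]
wrist_force: [-0.6, 0.2, -1.0]
width: 0.322
fork frame mm [-0.97  0.1 ]
t 7.42 tcp [0.578  0.0231 0.1871] yaw 12.2 F [-0.6  0.2 -1. ] w 0.322
 tilt of tool z in tool yaw frame (deg): world [2.13 0.58] toolxy [0.12 2.2 ]
 shift cm [0.022 0.123 5.711] rows>= 2.0 turn 0.00
```

```bash
python3 -m handwheel '[[[0,0,0.6,0,0.2],[0,0,0.6,0,0.2],[0,0,0,0,0.2]]]' 20
python3 -c "
from h import *
fk()"
```

```text
t: 7.67
tcp_pos: [0.579, 0.0229, 0.1746]
eef_rot: [-0.016, 0.778, -0.628, 0.012]
wrist_force: [-0.4, 0.1, -1.6]
width: 0.318
fork frame mm [-0.01 -0.26]
t 7.67 tcp [0.579  0.0229 0.1746] yaw 12.17 F [-0.4  0.1 -1.6] w 0.318
 tilt of tool z in tool yaw frame (deg): world [2.21 0.58] toolxy [0.1  2.28]
 shift cm [-0.018  0.177  4.459] rows>= 2.0 turn -0.03
```

```bash
python3 -m handwheel '[[[0,0.05,0.7,0,0.2],[0,0,0.9,0,0.2],[0,0,0.8,0,0.2],[0,0,0.4,0,0.2]]]' 20
python3 -c "
from h import *
fk()"
```

```text
t: 8.0
tcp_pos: [0.58, 0.023, 0.1443]
eef_rot: [-0.016, 0.778, -0.628, 0.012]
wrist_force: [0.1, -0.1, -0.7]
width: 0.317
fork frame mm [ 0.96 -0.45]
t 8.0 tcp [0.58   0.023  0.1443] yaw 12.15 F [ 0.1 -0.1 -0.7] w 0.317
 tilt of tool z in tool yaw frame (deg): world [2.27 0.58] toolxy [0.09 2.34]
 shift cm [-0.043  0.154  1.425] rows>= 1.0 turn -0.05
```

```bash
python3 -m handwheel '[[[0,0.1,0.6,0,0.2],[0,0,0.5,0,0.2],[0,0,0,0,0.2]]]' 20
python3 -c "
from h import *
fk()"
python3 -m handwheel '[[[0,0,0.3,0,0.2],[0,0,0,0,0.2]]]' 20
python3 -c "
from h import *
fk()"
```

```text
t: 8.25
tcp_pos: [0.5785, 0.0228, 0.1301]
eef_rot: [-0.015, 0.778, -0.628, 0.011]
wrist_force: [-0.6, 0.8, -2.0]
width: 0.316
fork frame mm [-0.61 -0.26]
t 8.25 tcp [0.5785 0.0228 0.1301] yaw 12.14 F [-0.6  0.8 -2. ] w 0.316
 tilt of tool z in tool yaw frame (deg): world [2.1  0.58] toolxy [0.13 2.17]
 shift cm [-0.026 -0.06   0.015] rows>= 1.0 turn -0.06
t: 8.42
tcp_pos: [0.5796, 0.0228, 0.1272]
eef_rot: [-0.016, 0.778, -0.628, 0.012]
wrist_force: [-0.4, 0.4, -1.7]
width: 0.316
fork frame mm [ 0.49 -0.54]
t 8.42 tcp [0.5796 0.0228 0.1272] yaw 12.15 F [-0.4  0.4 -1.7] w 0.316
 tilt of tool z in tool yaw frame (deg): world [2.21 0.57] toolxy [0.09 2.28]
 shift cm [-0.055  0.037 -0.282] rows>= 1.0 turn -0.05
```

```bash
python3 -m handwheel '[[[0,0,0.15,0,0.2],[0,0,0,0,0.2]]]' 20
python3 -c "
from h import *
fk()"
```

```text
t: 8.58
tcp_pos: [0.5801, 0.0227, 0.127]
eef_rot: [-0.016, 0.778, -0.628, 0.012]
wrist_force: [-0.0, -0.1, -1.7]
width: 0.315
fork frame mm [ 0.92 -0.76]
t 8.58 tcp [0.5801 0.0227 0.127 ] yaw 12.16 F [-0.  -0.1 -1.7] w 0.315
 tilt of tool z in tool yaw frame (deg): world [2.25 0.56] toolxy [0.07 2.32]
 shift cm [-0.076  0.08  -0.301] rows>= 1.0 turn -0.04
```

```bash
python3 -m handwheel '[[[-0.1,0.1,0.25,0,0.2],[0,0,0,0,0.2]]]' 20
python3 -c "
from h import *
fk()"
```

```text
t: 8.75
tcp_pos: [0.5805, 0.0228, 0.1275]
eef_rot: [-0.017, 0.778, -0.628, 0.014]
wrist_force: [0.3, 0.9, -2.5]
width: 0.319
fork frame mm [ 1.38 -0.71]
t 8.75 tcp [0.5805 0.0228 0.1275] yaw 12.18 F [ 0.3  0.9 -2.5] w 0.319
 tilt of tool z in tool yaw frame (deg): world [2.47 0.5 ] toolxy [-0.04  2.52]
 shift cm [-0.071  0.127 -0.259] rows>= 1.0 turn -0.02
```

```bash
python3 -m handwheel '[[[-0.05,0.1,0.4,0,0.2]]]' 20
python3 -c "
from h import *
fk()
snap('scene','s2.png')
d=load('s2.png')
cv2.imwrite('pics/s2c.png',cv2.resize(np.ascontiguousarray(d['im'][130:240,210:330,::-1]),None,fx=5,fy=5,interpolation=cv2.INTER_CUBIC))
fk()"
```

```text
t: 8.83
tcp_pos: [0.5812, 0.0228, 0.126]
eef_rot: [-0.018, 0.778, -0.628, 0.016]
wrist_force: [-7.4, -2.8, 32.1]
width: 0.321
fork frame mm [ 2.06 -0.83]
t 8.83 tcp [0.5812 0.0228 0.126 ] yaw 12.19 F [-7.4 -2.8 32.1] w 0.321
 tilt of tool z in tool yaw frame (deg): world [2.69 0.47] toolxy [-0.11  2.73]
 shift cm [-0.082  0.187 -0.411] rows>= 1.0 turn -0.01
fork frame mm [ 2.02 -0.84]
t 8.88 tcp [0.5812 0.0228 0.1258] yaw 12.19 F [-4.6 -1.4 19.4] w 0.321
 tilt of tool z in tool yaw frame (deg): world [2.71 0.47] toolxy [-0.11  2.75]
 shift cm [-0.083  0.182 -0.427] rows>= 1.0 turn -0.01
```

View pics/s2c.png

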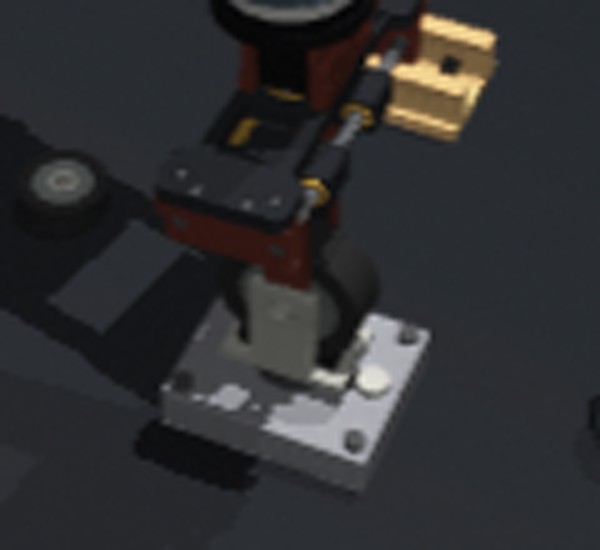

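```bash
python3 -m handwheel '[[[0,0,-0.1,0,0.5],[0,0,0,0,0.6],[0,0,0,0,0.6]]]'
python3 -c "
from h import *
fk()"
```

```text
t: 9.13
tcp_pos: [0.5823, 0.0229, 0.1283]
eef_rot: [-0.019, 0.778, -0.628, 0.017]
wrist_force: [1.0, -0.5, -0.2]
width: 0.508
fork frame mm [ 3.14 -1.03]
t 9.13 tcp [0.5823 0.0229 0.1283] yaw 12.18 F [ 1.  -0.5 -0.2] w 0.508
 tilt of tool z in tool yaw frame (deg): world [2.93 0.48] toolxy [-0.15  2.97]
 shift cm [-0.102  0.305 -0.181] rows>= 1.0 turn -0.02
```

```bash
python3 -m handwheel '[[[0,0,-1.5,0,0.6],[0,0,-3,0,0.8],[0,0,-3,0,1],[0,0,0,0,1]]]'
python3 -c "
from h import *
fk()
print(np.round(env.state()['joint_positions'],3))
snap('wrist','w8.png')
snap('top','t8.png')
d=load('w8.png')
cv2.imwrite('pics/w8c.png',cv2.resize(np.ascontiguousarray(d['im'][80:280,150:360,::-1]),None,fx=3,fy=3,interpolation=cv2.INTER_CUBIC))"
```

```text
t: 9.47
tcp_pos: [0.5764, 0.0226, 0.202]
eef_rot: [-0.017, 0.778, -0.628, 0.014]
wrist_force: [1.0, 0.3, 1.2]
width: 0.787
fork frame mm [-2.69 -0.08]
t 9.47 tcp [0.5764 0.0226 0.202 ] yaw 12.18 F [1.  0.3 1.2] w 0.787
 tilt of tool z in tool yaw frame (deg): world [2.51 0.5 ] toolxy [-0.04  2.56]
 shift cm [-0.013  0.053  7.209] rows>= 2.0 turn -0.02
[0.014 0.374 1.793 0.01  0.931 1.367]
```

View pics/w8c.png

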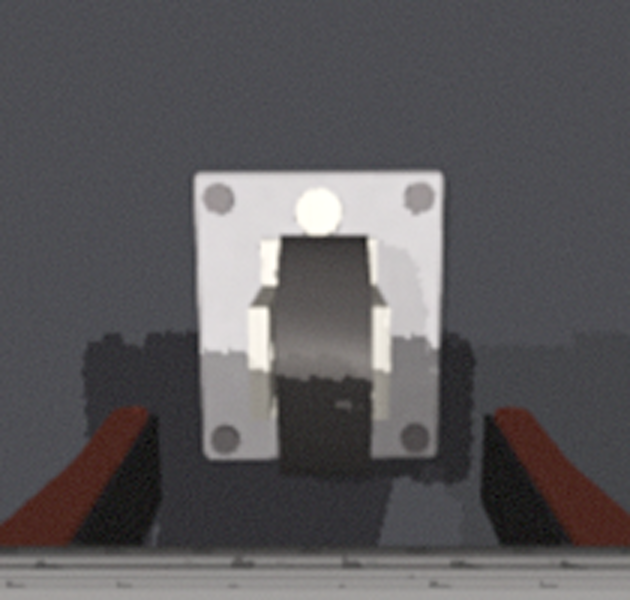

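```bash
python3 - <<'E'
from h import *
d=load('w8.png')
rr=lambda x,y: ray(d,150+(x+.5)/3-.5,80+(y+.5)/3-.5)
c,a=rr(325,236);_,b=rr(325,475);a/=np.linalg.norm(a);b/=np.linalg.norm(b);m=a+b
X=c+m*(.094-c[2])/m[2]; h=np.arccos(a@b)/2;print('wheel',X,'dist-based',c+m/np.linalg.norm(m)*.04/np.sin(h))
an=np.radians(12.2);print('fork x,y',np.cos(an)*(X[0]-.579)+np.sin(an)*(X[1]-.0232),-np.sin(an)*(X[0]-.579)+np.cos(an)*(X[1]-.0232))
D=np.array([.4927-.5764,-.3065-.0226])/12*100
for k in range(12):
  th=np.radians(-77.8+7.1*k); tx=np.array([np.cos(th),np.sin(th)]);ty=np.array([np.sin(th),-np.cos(th)])
  print([round(float(D@tx),1),round(float(D@ty),1)],end=' ')
E
```

```text
wheel [0.57850394 0.02125659 0.094     ] dist-based [0.57775572 0.02107041 0.09041005]
fork x,y -0.0008955449237183815 -0.001794686328023193
[2.5, 1.3] [2.4, 1.6] [2.1, 1.8] [1.9, 2.1] [1.6, 2.3] [1.3, 2.5] [1.0, 2.6] [0.7, 2.7] [0.3, 2.8] [-0.0, 2.8] [-0.4, 2.8] [-0.7, 2.7]
```

```bash
python3 -m handwheel '[[[2.5,1.3,0,-7.1,1],[2.4,1.6,0,-7.1,1],[2.1,1.8,0,-7.1,1],[1.9,2.1,0,-7.1,1],[1.6,2.3,0,-7.1,1],[1.3,2.5,0,-7.1,1],[1,2.6,0,-7.1,1],[0.7,2.7,0,-7.1,1],[0.3,2.8,0,-7.1,1],[0,2.8,0,-7.1,1],[-0.4,2.8,0,-7.1,1],[-0.7,2.7,0,-7.1,1]]]'
python3 -c "
from h import *
to(.4927,-.3065,.12,105)"
```

```text
t: 10.57
tcp_pos: [0.48, -0.3092, 0.1715]
eef_rot: [-0.01, 0.997, 0.073, 0.008]
wrist_force: [1.2, 0.0, 0.6]
width: 1.001
t 10.57 tcp [ 0.48   -0.3092  0.1715] yaw -261.64 F [1.2 0.  0.6] w 1.001
 tilt of tool z in tool yaw frame (deg): world [0.84 1.16] toolxy [-1.    1.02]
 shift cm [1.211 0.006 5.17 ] rows>= 2.0 turn -366.64
```

```bash
python3 -m handwheel '[[[0.6,0,1,-6.5,1],[0.5,0,1,0,1],[0,0,0.3,0,1],[0,0,0,0,1]]]'
python3 -c "
from h import *
snap('wrist','w9.png')
to(.4927,-.3065,.12,105-360)
d=load('w9.png')"
```

```text
t: 10.9
tcp_pos: [0.4872, -0.3103, 0.1413]
eef_rot: [-0.011, 0.992, 0.128, 0.006]
wrist_force: [-1.2, 0.1, -0.2]
width: 1.001
t 10.95 tcp [ 0.4872 -0.31    0.1415] yaw -255.24 F [-0.4  0.3 -0.6] w 0.998
 tilt of tool z in tool yaw frame (deg): world [0.45 1.36] toolxy [-0.79  1.2 ]
 shift cm [ 0.596 -0.154  2.165] rows>= 1.0 turn -0.24
```

View pics/w9.png

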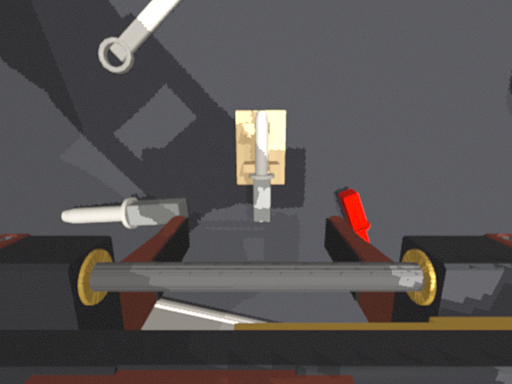

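```bash
python3 - <<'E'
from h import *
d=load('w9.png')
cv2.imwrite('pics/w9c.png',cv2.resize(np.ascontiguousarray(d['im'][100:230,225:300,::-1]),None,fx=6,fy=4.5,interpolation=cv2.INTER_CUBIC))
E
```

```text
(no output)
```

View pics/w9c.png

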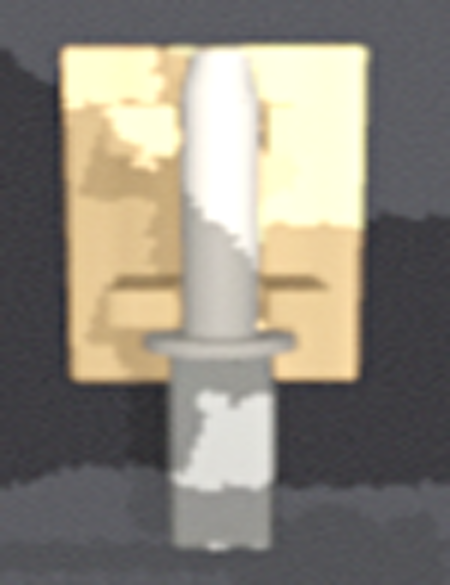

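```bash
python3 - <<'E'
from h import *
d=load('w9.png')
f=lambda x,y,z: onz(d,225+(x+.5)/6-.5,100+(y+.5)/4.5-.5,z)
a=f(220,50,.045);b=f(220,343,.045);c=f(222,548,.054)
e=(a-c)[:2];L=np.linalg.norm(e);u=e/L;print('len',L,np.linalg.norm(a-b),'yaw',np.degrees(np.arctan2(u[1],u[0]))-90)
print('grip',a[:2]-u*.0795,b[:2]-u*.025,c[:2]+u*.0205)
to(.4927,-.3065,.037,105-360)
E
```

```text
len 0.10046485262717847 0.05857917815952166 yaw 14.985661060749663
grip [ 0.49212185 -0.30646122] [ 0.49315746 -0.3104068 ] [ 0.49224205 -0.30691026]
t 10.95 tcp [ 0.4872 -0.31    0.1415] yaw -255.24 F [-0.4  0.3 -0.6] w 0.998
 tilt of tool z in tool yaw frame (deg): world [0.45 1.36] toolxy [-0.79  1.2 ]
 shift cm [ 0.482  0.021 10.462] rows>= 3.0 turn -0.24
```

```bash
python3 -m handwheel '[[[0.45,0,1,-0.2,0.9],[0,0,2.5,0,0.7],[0,0,2.5,0,0.6],[0,0,1.5,0,0.6],[0,0,0,0,0.6]]]' 30
python3 -c "
from h import *
to(.4924,-.3067,.037,105-360)"
```

```text
t: 11.37
tcp_pos: [0.4956, -0.3038, 0.0641]
eef_rot: [-0.01, 0.992, 0.129, 0.007]
wrist_force: [-0.6, 0.3, 0.1]
width: 0.657
t 11.37 tcp [ 0.4956 -0.3038  0.0641] yaw -255.17 F [-0.6  0.3  0.1] w 0.657
 tilt of tool z in tool yaw frame (deg): world [0.68 1.23] toolxy [-0.97  1.02]
 shift cm [-0.431  0.241  2.698] rows>= 1.0 turn -0.17
```

```bash
python3 -m handwheel '[[[-0.3,0.2,0.6,-0.2,0.6],[-0.05,0.05,1,0,0.6],[0,0,0.6,0,0.6],[0,0,0.2,0,0.6],[0,0,0,0,0.6]]]' 30
python3 -c "
from h import *
to(.4924,-.3067,.037,105-360)"
```

```text
t: 11.78
tcp_pos: [0.4947, -0.3058, 0.0391]
eef_rot: [-0.009, 0.991, 0.131, 0.008]
wrist_force: [-0.7, 0.2, -0.2]
width: 0.609
t 11.78 tcp [ 0.4947 -0.3058  0.0391] yaw -254.93 F [-0.7  0.2 -0.2] w 0.609
 tilt of tool z in tool yaw frame (deg): world [0.77 1.18] toolxy [-1.05  0.94]
 shift cm [-0.245  0.032  0.207] rows>= 1.0 turn 0.07
```

```bash
python3 -m handwheel '[[[-0.25,0.03,0.15,0,0.5],[0,0,0.05,0,0.4],[0,0,0,0,0.3],[0,0,0,0,0.1],[0,0,0,0,0.1],[0,0,0,0,0.1]]]' 30
python3 -c "
from h import *
to(.4924,-.3067,.037,105-360)"
```

```text
t: 12.28
tcp_pos: [0.4932, -0.3079, 0.039]
eef_rot: [-0.008, 0.991, 0.131, 0.009]
wrist_force: [0.0, 0.1, -0.3]
width: 0.182
t 12.28 tcp [ 0.4932 -0.3079  0.039 ] yaw -254.97 F [ 0.   0.1 -0.3] w 0.182
 tilt of tool z in tool yaw frame (deg): world [0.95 1.06] toolxy [-1.19  0.78]
 shift cm [-0.05  -0.137  0.197] rows>= 1.0 turn 0.03
```

```bash
python3 -m handwheel '[[[0,0,-1,0,0.1],[0,0,-2.5,0,0.1],[0,0,-2.5,0,0.1],[0,0,-1.5,0,0.1]]]' 40
python3 -c "
from h import *
to(.6033,-.0892,.12,102.2-360)"
```

```text
t: 12.62
tcp_pos: [0.4894, -0.3077, 0.1142]
eef_rot: [-0.011, 0.991, 0.131, 0.006]
wrist_force: [0.9, -0.3, -1.4]
width: 0.179
t 12.62 tcp [ 0.4894 -0.3077  0.1142] yaw -254.97 F [ 0.9 -0.3 -1.4] w 0.179
 tilt of tool z in tool yaw frame (deg): world [0.54 1.33] toolxy [-0.86  1.14]
 shift cm [ 16.668 -18.152   0.036] rows>= 6.0 turn 2.83
```

```bash
python3 -m handwheel '[[[2,-2,-0.3,0.4,0.1],[2.4,-2.5,0,0.4,0.1],[2.4,-2.5,0,0.4,0.1],[2.4,-2.5,0,0.4,0.1],[2.4,-2.5,0,0.4,0.1],[2,-2,0,0.4,0.1],[1,-1,0,0.3,0.1],[0.3,-0.3,0,0,0.1],[0,0,0,0,0.1]]]' 40
python3 -c "
from h import *
to(.6033,-.0892,.10,102.2-360)
print(np.round(env.state()['joint_positions'],2))
snap('wrist','w10.png')"
```

```text
t: 13.37
tcp_pos: [0.6057, -0.1188, 0.1364]
eef_rot: [-0.007, 0.994, 0.105, 0.013]
wrist_force: [-0.5, -0.6, -0.8]
width: 0.184
t 13.37 tcp [ 0.6057 -0.1188  0.1364] yaw -258.01 F [-0.5 -0.6 -0.8] w 0.184
 tilt of tool z in tool yaw frame (deg): world [1.39 0.93] toolxy [-1.55  0.62]
 shift cm [ 0.287 -2.908  3.679] rows>= 2.0 turn -0.21
[-0.22  0.52  1.72  0.03  0.87 -0.45]
```

View pics/w10.png

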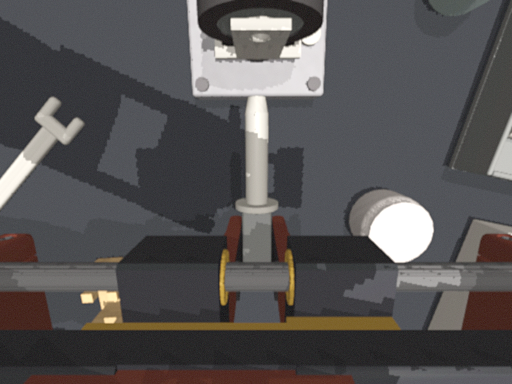

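```bash
python3 - <<'E'
from h import *
d=load('w10.png')
cv2.imwrite('pics/w10c.png',cv2.resize(np.ascontiguousarray(d['im'][0:120,180:340,::-1]),None,fx=5,fy=5,interpolation=cv2.INTER_CUBIC))
E
```

```text
(no output)
```

View pics/w10c.png

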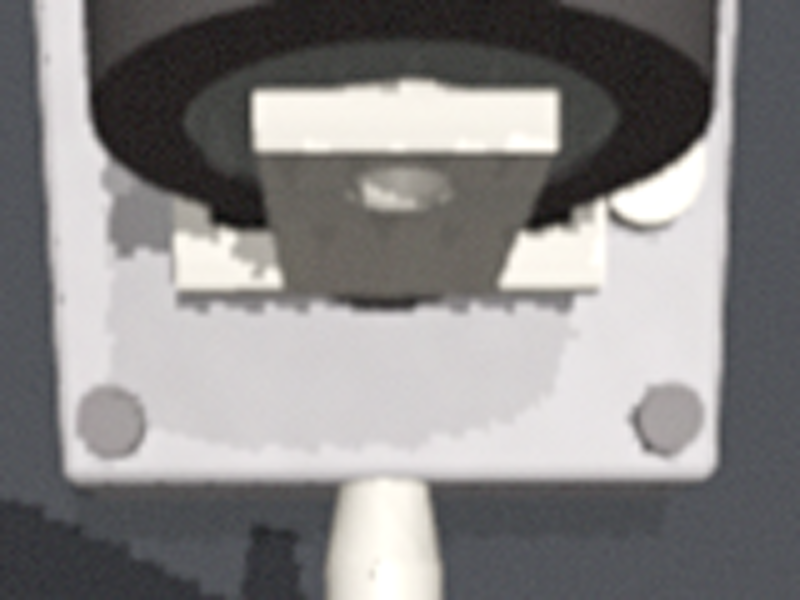

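```bash
python3 - <<'E'
from h import *
d=load('w10.png'); s=env.state()
an=np.radians(12.2);ex=np.array([np.cos(an),np.sin(an)]);ey=np.array([-np.sin(an),np.cos(an)]);F=np.array([.579,.0232])
ff=lambda X:np.round(np.array([ex@(X[:2]-F),ey@(X[:2]-F),X[2]])*1e3,2)
g=lambda x,y:(180+(x+.5)/5-.5,(y+.5)/5-.5)
for n,x,y,z in[('nl',255,153,.109),('nr',557,153,.109),('fl',252,92,.109),('fr',558,92,.109),('holexy(z.095)',402,188,.095),('blockl',66,482,.03),('blockr',716,482,.03),('tip',387,478,.1424)]:
  print(n,ff(onz(d,*g(x,y),z)))
# collar edge / shaft further back
for n,u,v in[('tip',257,97),('shaft',257,160),('collar',257,205)]:
  print(n,ff(onz(d,u-.0,v,.1424)))
print('tcp',ff(s['tcp_pos']))
E
```

```text
nl [-18.51 -22.1  109.  ]
nr [ 17.9 -21.9 109. ]
fl [-18.69 -15.58 109.  ]
fr [ 17.85 -15.35 109.  ]
holexy(z.095) [ -0.28 -21.5   95.  ]
blockl [-58.74 -49.95  30.  ]
blockr [ 60.03 -49.98  30.  ]
tip [ -3.73 -63.1  142.4 ]
tip [ -3.73 -63.98 142.4 ]
shaft [ -3.83 -96.44 142.4 ]
collar [  -3.91 -121.86  142.4 ]
tcp [  -4.41 -144.9   136.32]
```

```bash
cat >> h.py <<'E'
def ax(xt=-.35,yt=-60,zt=89):
    s=env.state();an=np.radians(12.2);ex=np.array([np.cos(an),np.sin(an)]);ey=np.array([-np.sin(an),np.cos(an)]);F=np.array([.579,.0232])
    p=s['tcp_pos'];print('tcp fork mm',np.round([ex@(p[:2]-F)*1e3,ey@(p[:2]-F)*1e3,p[2]*1e3],2),'Ffork',np.round([ex@s['wrist_force'][:2],ey@s['wrist_force'][:2],s['wrist_force'][2]],1), 'M',np.round(s['ft_torque'],2))
    q=F+ex*xt/1e3+ey*yt/1e3; to(q[0],q[1],zt/1e3,102.2-360)
E
python3 -m handwheel '[[[0.2,-0.5,1,-0.1,0.1],[0.1,-0.8,1.5,0,0.1],[0.05,-0.5,1.3,0,0.1],[0,-0.2,0.5,0,0.1],[0,0,0,0,0.1]]]' 40
python3 -c "
from h import *
ax(-1,-115,89)"
```

```text
t: 13.83
tcp_pos: [0.6029, -0.1023, 0.0912]
eef_rot: [-0.006, 0.995, 0.102, 0.012]
wrist_force: [0.8, 0.2, -0.5]
width: 0.177
tcp fork mm [  -3.13 -127.75   91.21] Ffork [ 0.8  0.1 -0.5] M [-0.07 -0.08 -0.04]
t 13.83 tcp [ 0.6029 -0.1023  0.0912] yaw -258.25 F [ 0.8  0.2 -0.5] w 0.177
 tilt of tool z in tool yaw frame (deg): world [1.35 0.87] toolxy [-1.5   0.58]
 shift cm [ 0.197 -1.274  0.239] rows>= 1.0 turn -0.45
```

```bash
python3 -m handwheel '[[[0.25,-0.1,0.2,-0.45,0.1],[0,0,0,0,0.1]]]' 40
python3 -c "
from h import *
ax(-.75,-115,89)
snap('wrist','w11.png');snap('scene','s11.png')
d=load('w11.png')
cv2.imwrite('pics/w11c.png',cv2.resize(np.ascontiguousarray(d['im'][0:150,190:320,::-1]),None,fx=4.5,fy=4,interpolation=cv2.INTER_CUBIC))
d=load('s11.png')
cv2.imwrite('pics/s11c.png',cv2.resize(np.ascontiguousarray(d['im'][150:260,210:320,::-1]),None,fx=5,fy=5,interpolation=cv2.INTER_CUBIC))
ax(-.75,-115,89)
"
```

```text
t: 14.0
tcp_pos: [0.6044, -0.102, 0.0886]
eef_rot: [-0.006, 0.994, 0.106, 0.012]
wrist_force: [0.2, 0.0, -0.1]
width: 0.181
tcp fork mm [  -1.64 -127.77   88.62] Ffork [ 0.2 -0.  -0.1] M [-0.09 -0.1   0.  ]
t 14.0 tcp [ 0.6044 -0.102   0.0886] yaw -257.85 F [ 0.2  0.  -0.1] w 0.181
 tilt of tool z in tool yaw frame (deg): world [1.26 0.88] toolxy [-1.41  0.6 ]
 shift cm [ 0.089 -1.277 -0.022] rows>= 1.0 turn -0.05
tcp fork mm [  -1.42 -127.92   89.2 ] Ffork [-0.5  0.2 -0.9] M [-0.1  -0.09 -0.03]
t 14.1 tcp [ 0.6046 -0.1021  0.0892] yaw -257.88 F [-0.5  0.1 -0.9] w 0.179
 tilt of tool z in tool yaw frame (deg): world [1.31 0.87] toolxy [-1.46  0.57]
 shift cm [ 0.065 -1.291  0.035] rows>= 1.0 turn -0.08
```

View pics/w11c.png

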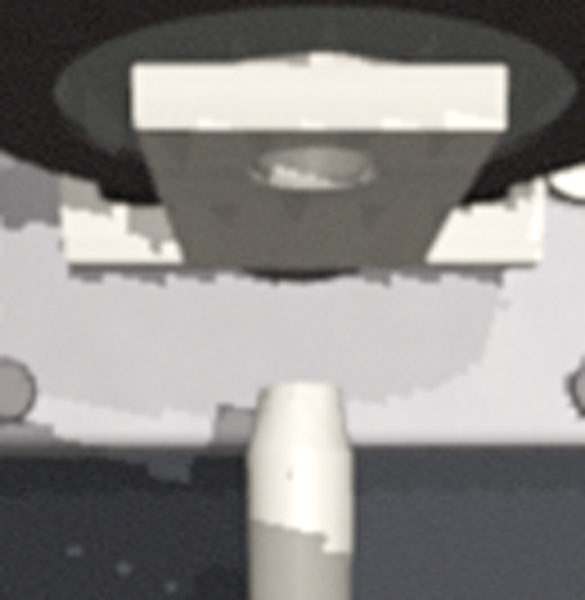

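View pics/s11c.png

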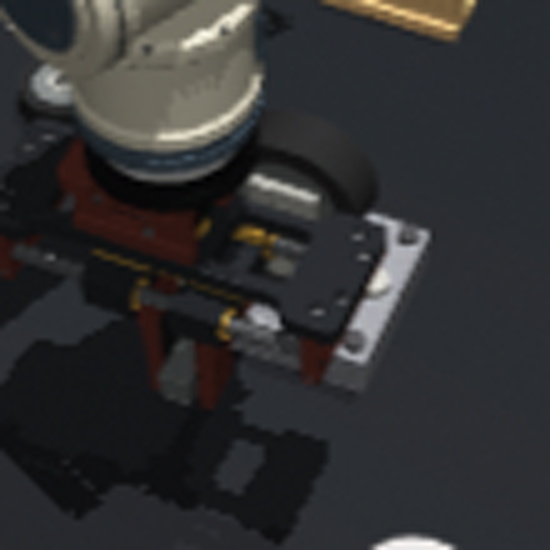

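```bash
python3 - <<'E'
from h import *
d=load('w11.png')
an=np.radians(12.2);ex=np.array([np.cos(an),np.sin(an)]);ey=np.array([-np.sin(an),np.cos(an)]);F=np.array([.579,.0232])
ff=lambda X:np.round(np.array([ex@(X[:2]-F),ey@(X[:2]-F),X[2]])*1e3,2)
g=lambda x,y:(190+(x+.5)/4.5-.5,(y+.5)/4-.5)
for n,x,y,z in[('nl',134,128,.109),('nr',507,128,.109),('fl',132,65,.109),('fr',508,65,.109),('hole',312,168,.095),('tip',300,383,.095),('sh',300.5,460,.095),('sh',301,590,.095)]:
  print(n,ff(onz(d,*g(x,y),z)))
# z of hole, if on plane fork y=-22
c,w=ray(d,*g(312,168)); k=(-.022-ey@(c[:2]-F))/(ey@w[:2]); print('hole on face',ff(c+k*w))
E
```

```text
nl [-18.57 -21.73 109.  ]
nr [ 18.13 -21.47 109.  ]
fl [-18.56 -15.57 109.  ]
fr [ 17.99 -15.26 109.  ]
hole [ -0.65 -21.5   95.  ]
tip [ -1.99 -46.55  95.  ]
sh [ -1.94 -56.06  95.  ]
sh [ -1.9  -72.82  95.  ]
hole on face [ -0.71 -22.    96.7 ]
```

```bash
python3 -m handwheel '[[[0.15,-0.5,0,0,0.1],[0,-0.5,0,0,0.1],[0,-0.3,0,0,0.1],[0,0,0,0,0.1]]]' 40
python3 -c "
from h import *
ax(-.1,-80,89)
snap('wrist','w12.png')
d=load('w12.png')
cv2.imwrite('pics/w12c.png',cv2.resize(np.ascontiguousarray(d['im'][0:150,190:320,::-1]),None,fx=4.5,fy=4,interpolation=cv2.INTER_CUBIC))
"
```

```text
t: 14.43
tcp_pos: [0.6043, -0.0887, 0.091]
eef_rot: [-0.006, 0.994, 0.105, 0.014]
wrist_force: [0.5, -0.4, -0.9]
width: 0.175
tcp fork mm [   1.12 -114.69   91.04] Ffork [ 0.4 -0.5 -0.9] M [-0.09 -0.08 -0.04]
t 14.43 tcp [ 0.6043 -0.0887  0.091 ] yaw -257.94 F [ 0.5 -0.4 -0.9] w 0.175
 tilt of tool z in tool yaw frame (deg): world [1.47 0.84] toolxy [-1.61  0.51]
 shift cm [-0.137 -3.467  0.231] rows>= 1.0 turn -0.14
```

View pics/w12c.png

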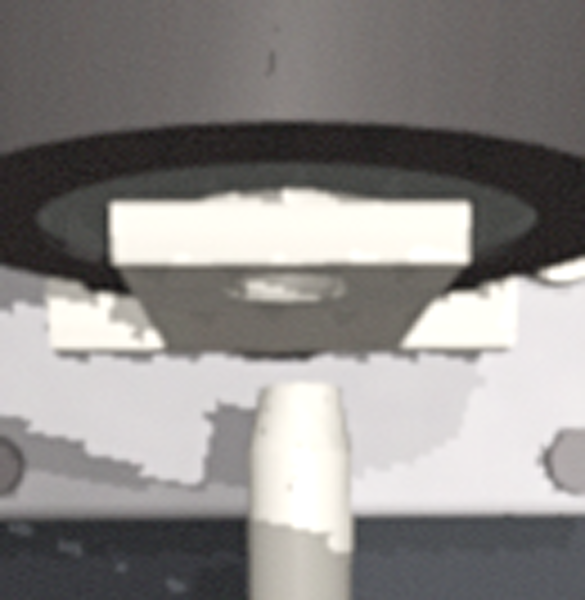

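```bash
python3 -m handwheel '[[[-0.15,-0.2,0.25,-0.1,0.1],[0,0,0,0,0.1]]]' 40
python3 -c "
from h import *
ax(0.05,-80,89)"
```

```text
t: 14.65
tcp_pos: [0.6026, -0.0867, 0.0887]
eef_rot: [-0.006, 0.994, 0.106, 0.014]
wrist_force: [0.7, 0.9, -0.6]
width: 0.181
tcp fork mm [  -0.12 -112.44   88.72] Ffork [ 0.9  0.7 -0.6] M [-0.06 -0.1  -0.02]
t 14.65 tcp [ 0.6026 -0.0867  0.0887] yaw -257.79 F [ 0.7  0.9 -0.6] w 0.181
 tilt of tool z in tool yaw frame (deg): world [1.51 0.83] toolxy [-1.65  0.49]
 shift cm [ 0.019 -3.244 -0.   ] rows>= 1.0 turn 0.01
```

```bash
python3 -m handwheel '[[[0,-0.4,0.05,0,0.1],[0,-0.3,0.05,0,0.1],[0,0,0,0,0.1]]]' 40
python3 -c "
from h import *
ax(0.05,-80,89)"
```

```text
t: 14.9
tcp_pos: [0.6009, -0.0793, 0.0875]
eef_rot: [-0.006, 0.994, 0.106, 0.014]
wrist_force: [0.9, -0.8, -0.2]
width: 0.182
tcp fork mm [  -0.29 -104.77   87.51] Ffork [ 0.7 -1.  -0.2] M [-0.12 -0.04  0.02]
t 14.9 tcp [ 0.6009 -0.0793  0.0875] yaw -257.81 F [ 0.9 -0.8 -0.2] w 0.182
 tilt of tool z in tool yaw frame (deg): world [1.5  0.83] toolxy [-1.64  0.49]
 shift cm [ 0.038 -2.478 -0.126] rows>= 1.0 turn -0.01
```

```bash
python3 -m handwheel '[[[0.03,-0.1,-0.12,0,0.1],[0,0,0,0,0.1]]]' 40
python3 -c "
from h import *
ax(0.05,-80,89)
snap('wrist','w13.png')
d=load('w13.png')
cv2.imwrite('pics/w13c.png',cv2.resize(np.ascontiguousarray(d['im'][30:150,190:320,::-1]),None,fx=4.5,fy=4,interpolation=cv2.INTER_CUBIC))
"
```

```text
t: 15.07
tcp_pos: [0.6008, -0.0779, 0.0887]
eef_rot: [-0.006, 0.994, 0.106, 0.014]
wrist_force: [0.0, -0.5, -0.4]
width: 0.178
tcp fork mm [-8.0000e-02 -1.0343e+02  8.8660e+01] Ffork [-0.1 -0.4 -0.4] M [-0.05 -0.13 -0.  ]
t 15.07 tcp [ 0.6008 -0.0779  0.0887] yaw -257.79 F [ 0.  -0.5 -0.4] w 0.178
 tilt of tool z in tool yaw frame (deg): world [1.48 0.83] toolxy [-1.62  0.5 ]
 shift cm [ 0.015 -2.344 -0.013] rows>= 1.0 turn 0.01
```

View pics/w13c.png

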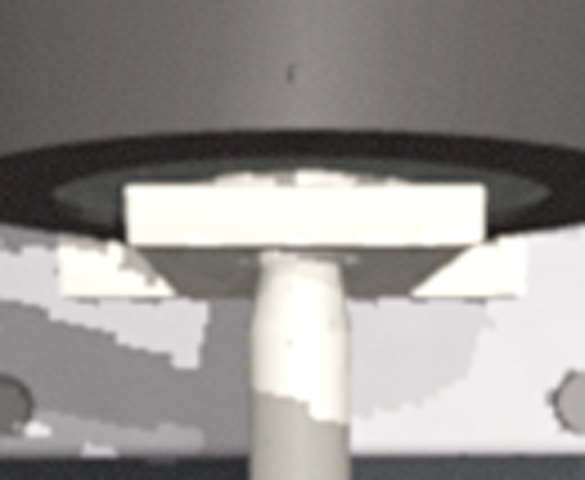

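```bash
python3 -m handwheel '[[[0,-0.25,0,0,0.1],[0,-0.2,0.02,0,0.1],[0,0,0,0,0.1]]]' 40
python3 -c "
from h import *
ax(0.05,-80,89)"
```

```text
t: 15.37
tcp_pos: [0.5999, -0.0734, 0.0885]
eef_rot: [-0.006, 0.994, 0.106, 0.014]
wrist_force: [-0.0, -0.5, -0.6]
width: 0.178
tcp fork mm [-4.000e-02 -9.886e+01  8.852e+01] Ffork [-0.1 -0.5 -0.6] M [-0.06 -0.1   0.02]
t 15.37 tcp [ 0.5999 -0.0734  0.0885] yaw -257.81 F [-0.  -0.5 -0.6] w 0.178
 tilt of tool z in tool yaw frame (deg): world [1.49 0.83] toolxy [-1.63  0.49]
 shift cm [ 0.01  -1.886 -0.031] rows>= 1.0 turn -0.01
```

```bash
python3 -m handwheel '[[[0,-0.2,0,0,0.1],[0,-0.2,0,0,0.1]]]' 40
python3 -c "
from h import *
ax(0.05,-80,89)"
```

```text
t: 15.53
tcp_pos: [0.599, -0.0695, 0.0886]
eef_rot: [-0.006, 0.994, 0.106, 0.014]
wrist_force: [0.5, -0.6, 0.2]
width: 0.178
tcp fork mm [ 1.000e-02 -9.482e+01  8.858e+01] Ffork [ 0.4 -0.6  0.2] M [-0.13 -0.11  0.02]
t 15.53 tcp [ 0.599  -0.0695  0.0886] yaw -257.82 F [ 0.5 -0.6  0.2] w 0.178
 tilt of tool z in tool yaw frame (deg): world [1.5  0.82] toolxy [-1.64  0.49]
 shift cm [ 0.004 -1.483 -0.03 ] rows>= 1.0 turn -0.02
```

```bash
python3 -m handwheel '[[[0,-0.2,0,0,0.1],[0,-0.2,0,0,0.1]]]' 40
python3 -c "
from h import *
ax(0.05,-80,89)"
```

```text
t: 15.7
tcp_pos: [0.5983, -0.0653, 0.0888]
eef_rot: [-0.006, 0.994, 0.106, 0.014]
wrist_force: [0.3, -0.3, 0.3]
width: 0.177
tcp fork mm [  0.19 -90.58  88.78] Ffork [ 0.2 -0.3  0.3] M [-0.12 -0.07  0.07]
t 15.7 tcp [ 0.5983 -0.0653  0.0888] yaw -257.83 F [ 0.3 -0.3  0.3] w 0.177
 tilt of tool z in tool yaw frame (deg): world [1.53 0.81] toolxy [-1.67  0.47]
 shift cm [-0.014 -1.058 -0.014] rows>= 1.0 turn -0.03
```

```bash
python3 -m handwheel '[[[0,-0.25,0,0,0.1],[0,-0.25,0,0,0.1]]]' 40
python3 -c "
from h import *
ax(0.05,-80,89)"
python3 -m handwheel '[[[0,-0.25,0,0,0.1],[0,-0.25,0,0,0.1]]]' 40
python3 -c "
from h import *
ax(0.05,-80,89)"
```

```text
t: 15.87
tcp_pos: [0.5972, -0.06, 0.0889]
eef_rot: [-0.006, 0.994, 0.106, 0.014]
wrist_force: [0.8, 0.9, -0.3]
width: 0.178
tcp fork mm [  0.2  -85.14  88.88] Ffork [ 1.   0.7 -0.3] M [-0.09 -0.07  0.01]
t 15.87 tcp [ 0.5972 -0.06    0.0889] yaw -257.84 F [ 0.8  0.9 -0.3] w 0.178
 tilt of tool z in tool yaw frame (deg): world [1.53 0.81] toolxy [-1.67  0.47]
 shift cm [-0.015 -0.514 -0.009] rows>= 1.0 turn -0.04
t: 16.03
tcp_pos: [0.5959, -0.0544, 0.0888]
eef_rot: [-0.006, 0.994, 0.106, 0.014]
wrist_force: [-0.2, 0.3, -0.3]
width: 0.179
tcp fork mm [  0.1  -79.4   88.85] Ffork [-0.1  0.4 -0.3] M [-0.08 -0.11 -0.03]
t 16.03 tcp [ 0.5959 -0.0544  0.0888] yaw -257.83 F [-0.2  0.3 -0.3] w 0.179
 tilt of tool z in tool yaw frame (deg): world [1.52 0.82] toolxy [-1.66  0.48]
 shift cm [-0.004  0.06  -0.016] rows>= 1.0 turn -0.03
```

```bash
python3 -m handwheel '[[[0,-0.25,0,0,0.1],[0,-0.25,0,0,0.1],[0,-0.2,0,0,0.1]]]' 40
python3 -c "
from h import *
ax(0.05,-47,89)"
python3 -m handwheel '[[[0,-0.2,0,0,0.1],[0,-0.2,0,0,0.1]]]' 40
python3 -c "
from h import *
ax(0.05,-47,89)"
```

```text
t: 16.28
tcp_pos: [0.5941, -0.0465, 0.0888]
eef_rot: [-0.006, 0.994, 0.106, 0.014]
wrist_force: [-0.6, 0.2, -1.3]
width: 0.179
tcp fork mm [ -0.   -71.32  88.81] Ffork [-0.6  0.3 -1.3] M [-0.12 -0.09  0.01]
t 16.28 tcp [ 0.5941 -0.0465  0.0888] yaw -257.82 F [-0.6  0.2 -1.3] w 0.179
 tilt of tool z in tool yaw frame (deg): world [1.5  0.82] toolxy [-1.64  0.49]
 shift cm [ 5.000e-03 -2.432e+00  2.000e-03] rows>= 1.0 turn -0.02
t: 16.45
tcp_pos: [0.5931, -0.042, 0.0888]
eef_rot: [-0.006, 0.994, 0.106, 0.014]
wrist_force: [-0.4, 0.4, -0.6]
width: 0.181
tcp fork mm [-5.000e-02 -6.674e+01  8.882e+01] Ffork [-0.3  0.5 -0.6] M [-0.04 -0.04 -0.02]
t 16.45 tcp [ 0.5931 -0.042   0.0888] yaw -257.8 F [-0.4  0.4 -0.6] w 0.181
 tilt of tool z in tool yaw frame (deg): world [1.49 0.83] toolxy [-1.63  0.49]
 shift cm [ 1.100e-02 -1.974e+00 -1.000e-03] rows>= 1.0 turn -0.00
```

```bash
python3 -m handwheel '[[[0,-0.2,0,0,0.1],[0,-0.2,0,0,0.1]]]' 40
python3 -c "
from h import *
ax(0.05,-47,89)"
python3 -m handwheel '[[[0,-0.2,0,0,0.1],[0,-0.2,0,0,0.1]]]' 40
python3 -c "
from h import *
ax(0.05,-47,89)"
```

```text
t: 16.62
tcp_pos: [0.5921, -0.0377, 0.0889]
eef_rot: [-0.006, 0.994, 0.106, 0.014]
wrist_force: [-0.5, -0.0, -1.5]
width: 0.18
tcp fork mm [-3.000e-02 -6.232e+01  8.886e+01] Ffork [-0.5  0.1 -1.5] M [-0.1  -0.13  0.01]
t 16.62 tcp [ 0.5921 -0.0377  0.0889] yaw -257.8 F [-0.5 -0.  -1.5] w 0.18
 tilt of tool z in tool yaw frame (deg): world [1.5  0.83] toolxy [-1.64  0.49]
 shift cm [ 9.000e-03 -1.532e+00 -1.000e-03] rows>= 1.0 turn -0.00
t: 16.78
tcp_pos: [0.5912, -0.0334, 0.0889]
eef_rot: [-0.006, 0.994, 0.106, 0.014]
wrist_force: [-0.2, -0.3, -0.6]
width: 0.181
tcp fork mm [-3.000e-02 -5.793e+01  8.890e+01] Ffork [-0.2 -0.3 -0.6] M [-0.09 -0.08  0.05]
t 16.78 tcp [ 0.5912 -0.0334  0.0889] yaw -257.81 F [-0.2 -0.3 -0.6] w 0.181
 tilt of tool z in tool yaw frame (deg): world [1.5  0.83] toolxy [-1.64  0.49]
 shift cm [ 0.008 -1.093 -0.   ] rows>= 1.0 turn -0.01
```

```bash
python3 -m handwheel '[[[0,-0.25,0,0,0.1],[0,-0.2,0,0,0.1]]]' 40
python3 -c "
from h import *
ax(0.05,-47,89)"
python3 -m handwheel '[[[0,-0.2,0,0,0.1],[0,-0.15,0,0,0.1]]]' 40
python3 -c "
from h import *
ax(0.05,-47,89)"
```

```text
t: 16.95
tcp_pos: [0.5902, -0.0286, 0.089]
eef_rot: [-0.006, 0.994, 0.106, 0.014]
wrist_force: [0.6, -0.9, -0.6]
width: 0.178
tcp fork mm [-3.000e-02 -5.302e+01  8.897e+01] Ffork [ 0.4 -1.  -0.6] M [-0.1  -0.11  0.02]
t 16.95 tcp [ 0.5902 -0.0286  0.089 ] yaw -257.82 F [ 0.6 -0.9 -0.6] w 0.178
 tilt of tool z in tool yaw frame (deg): world [1.5  0.82] toolxy [-1.64  0.49]
 shift cm [ 0.008 -0.602  0.002] rows>= 1.0 turn -0.02
t: 17.12
tcp_pos: [0.5893, -0.0247, 0.089]
eef_rot: [-0.006, 0.994, 0.106, 0.014]
wrist_force: [0.0, 0.2, -0.9]
width: 0.178
tcp fork mm [-4.000e-02 -4.899e+01  8.898e+01] Ffork [ 0.1  0.2 -0.9] M [-0.13 -0.08  0.01]
t 17.12 tcp [ 0.5893 -0.0247  0.089 ] yaw -257.81 F [ 0.   0.2 -0.9] w 0.178
 tilt of tool z in tool yaw frame (deg): world [1.5  0.83] toolxy [-1.64  0.49]
 shift cm [ 0.009 -0.199  0.   ] rows>= 1.0 turn -0.01
```

```bash
python3 -m handwheel '[[[0,-0.12,0,0,0.1]]]' 40
python3 -c "
from h import *
ax(0.05,-47,89)"
python3 -m handwheel '[[[0,-0.1,0,0,0.1]]]' 40
python3 -c "
from h import *
ax(0.05,-47,89)"
python3 -m handwheel '[[[0,-0.1,0,0,0.1]]]' 40
python3 -c "
from h import *
ax(0.05,-47,89)"
```

```text
t: 17.2
tcp_pos: [0.589, -0.0233, 0.089]
eef_rot: [-0.006, 0.994, 0.106, 0.014]
wrist_force: [0.1, 0.7, -0.7]
width: 0.18
tcp fork mm [-4.000e-02 -4.760e+01  8.899e+01] Ffork [ 0.3  0.6 -0.7] M [-0.09 -0.1  -0.02]
t 17.2 tcp [ 0.589  -0.0233  0.089 ] yaw -257.81 F [ 0.1  0.7 -0.7] w 0.18
 tilt of tool z in tool yaw frame (deg): world [1.5  0.82] toolxy [-1.64  0.49]
 shift cm [ 0.009 -0.06  -0.   ] rows>= 1.0 turn -0.01
t: 17.28
tcp_pos: [0.5888, -0.0222, 0.089]
eef_rot: [-0.006, 0.994, 0.106, 0.014]
wrist_force: [-0.0, -1.8, -0.3]
width: 0.177
tcp fork mm [ -0.   -46.42  89.03] Ffork [-0.4 -1.8 -0.3] M [-0.36 -0.19  0.01]
t 17.28 tcp [ 0.5888 -0.0222  0.089 ] yaw -257.8 F [-0.  -1.8 -0.3] w 0.177
 tilt of tool z in tool yaw frame (deg): world [1.5  0.82] toolxy [-1.64  0.49]
 shift cm [0.005 0.058 0.002] rows>= 1.0 turn -0.00
t: 17.37
tcp_pos: [0.5888, -0.022, 0.0891]
eef_rot: [-0.005, 0.994, 0.107, 0.014]
wrist_force: [0.0, -11.2, -2.5]
width: 0.182
tcp fork mm [ 5.000e-02 -4.624e+01  8.906e+01] Ffork [ -2.3 -10.9  -2.5] M [-1.89 -0.28 -0.04]
t 17.37 tcp [ 0.5888 -0.022   0.0891] yaw -257.74 F [  0.  -11.2  -2.5] w 0.182
 tilt of tool z in tool yaw frame (deg): world [1.53 0.73] toolxy [-1.65  0.39]
 shift cm [-0.001  0.076  0.006] rows>= 1.0 turn 0.06
```

```bash
python3 -c "
from h import *
snap('wrist','w14.png')
d=load('w14.png')
cv2.imwrite('pics/w14c.png',cv2.resize(np.ascontiguousarray(d['im'][60:240,170:340,::-1]),None,fx=4,fy=3.3,interpolation=cv2.INTER_CUBIC))"
python3 -m handwheel '[[[0,0,0,0,0.4],[0,0,0,0,0.5],[0,0,0,0,0.5]]]'
python3 -c "
from h import *
ax(0.05,-47,89)"
```

```text
t: 17.67
tcp_pos: [0.5891, -0.0224, 0.0893]
eef_rot: [-0.005, 0.994, 0.107, 0.014]
wrist_force: [-1.1, -0.7, -0.1]
width: 0.368
tcp fork mm [  0.21 -46.68  89.28] Ffork [-1.2 -0.4 -0.1] M [-0.03 -0.11 -0.  ]
t 17.67 tcp [ 0.5891 -0.0224  0.0893] yaw -257.77 F [-1.1 -0.7 -0.1] w 0.368
 tilt of tool z in tool yaw frame (deg): world [1.57 0.72] toolxy [-1.68  0.37]
 shift cm [-0.017  0.032  0.028] rows>= 1.0 turn 0.03
```

View pics/w14c.png

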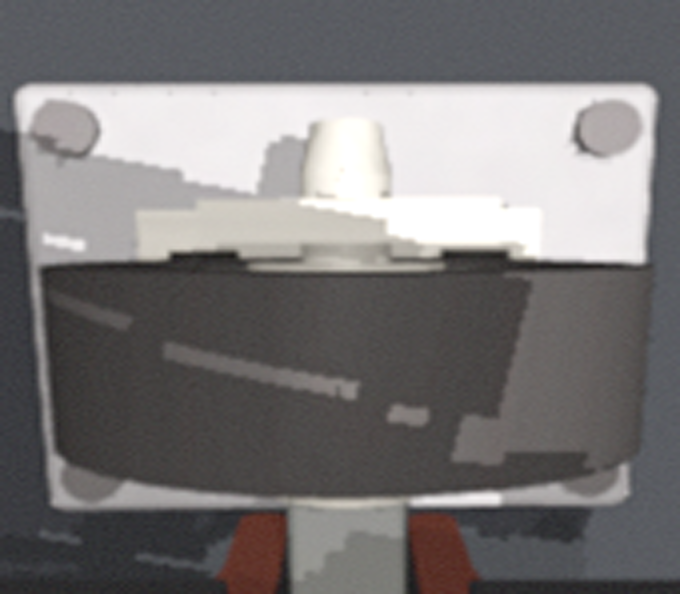

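```bash
python3 -m handwheel '[[[0,0,0,0,0.6],[0,0,-1,0,0.6],[0,0.2,-2.5,0,0.6],[0,0.3,-3,0,0.6],[0,0.5,-3,0,0.6],[0,0,-1,0,0.6],[0,0,0,0,0.6]]]'
python3 -c "
from h import *
ax(0.05,-47,89)
snap('wrist','w15.png')
d=load('w15.png')
cv2.imwrite('pics/w15c.png',cv2.resize(np.ascontiguousarray(d['im'][60:260,180:330,::-1]),None,fx=5,fy=3,interpolation=cv2.INTER_CUBIC))
snap('scene','s15.png')
d=load('s15.png')
cv2.imwrite('pics/s15c.png',cv2.resize(np.ascontiguousarray(d['im'][130:240,210:330,::-1]),None,fx=5,fy=5,interpolation=cv2.INTER_CUBIC))
"
```

```text
t: 18.25
tcp_pos: [0.587, -0.0328, 0.1995]
eef_rot: [-0.005, 0.994, 0.107, 0.012]
wrist_force: [-0.5, -0.0, -0.1]
width: 0.601
tcp fork mm [ -4.   -56.47 199.52] Ffork [-0.5  0.1 -0.1] M [-0.08 -0.07 -0.02]
t 18.25 tcp [ 0.587  -0.0328  0.1995] yaw -257.76 F [-0.5 -0.  -0.1] w 0.601
 tilt of tool z in tool yaw frame (deg): world [1.36 0.78] toolxy [-1.49  0.47]
 shift cm [ 0.118 -0.855 11.066] rows>= 3.0 turn 0.04
```

View pics/w15c.png

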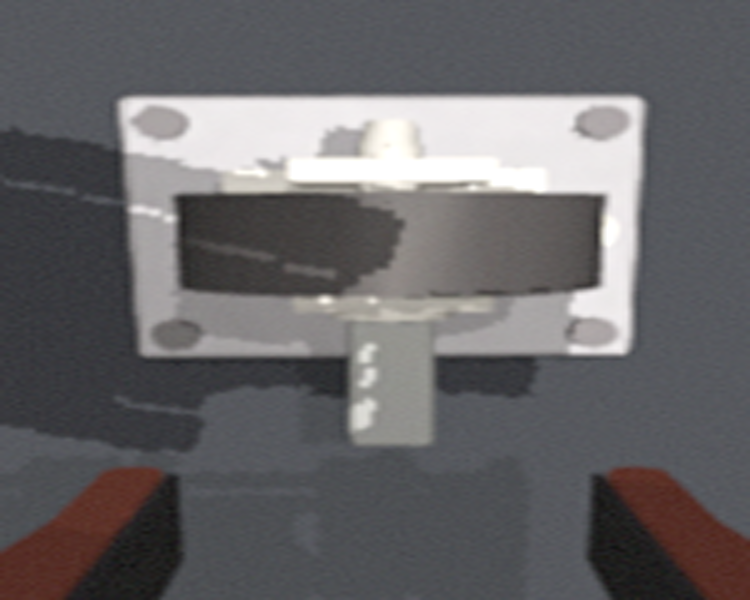

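View pics/s15c.png

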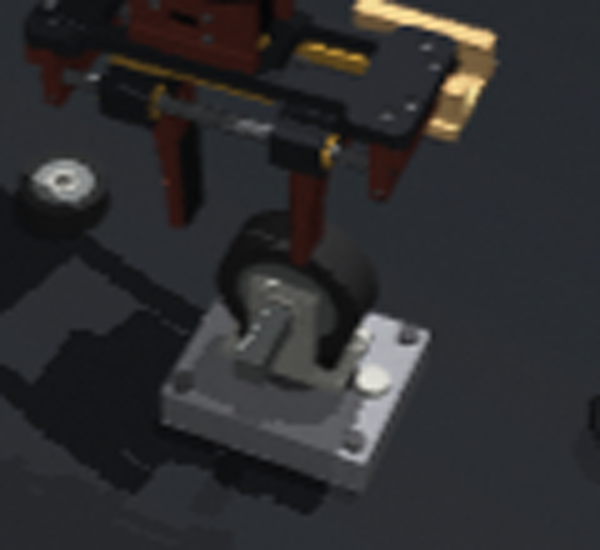

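```bash
python3 - <<'E'
from h import *
d=load('w15.png')
an=np.radians(12.2);ex=np.array([np.cos(an),np.sin(an)]);ey=np.array([-np.sin(an),np.cos(an)]);F=np.array([.579,.0232])
ff=lambda X:np.round(np.array([ex@(X[:2]-F),ey@(X[:2]-F),X[2]])*1e3,2)
g=lambda x,y:(180+(x+.5)/5-.5,60+(y+.5)/3-.5)
for n,x,y,z in[('tip',392,120,.095),('rear',392,446,.103),('wheel-far',392,194,.134),('wheel-near',392,290,.134),('collar rear/grip front',392,322,.104)]: print(n,ff(onz(d,*g(x,y),z)))
E
```

```text
tip [-0.13 34.35 95.  ]
rear [ -0.17 -66.07 103.  ]
wheel-far [ -1.31  11.85 134.  ]
wheel-near [ -1.26 -13.18 134.  ]
collar rear/grip front [ -0.29 -25.84 104.  ]
```

```bash
python3 -c "
from h import *
print(ticket.job_done())"
```

```text
the job is handed in; nothing more can be done
None
```

I mended the caster and handed the job in at about 18 s of the 67 s allowed; the hand-in gives no verdict.

- **Wheel:** I set the large wheel between the ears and let it go on the rubber bars. The wrist force reached 32 N for a moment as it touched down, under the 40 N limit. That was my hardest push on the fork.
- **Axle:** I took the small grey axle from the cradle and passed it through the first ear, the wheel and the second ear with no noticeable resistance. The collar met the ear at about 11 N, and I then opened the fingers and backed away.

**Last checks, from a wrist picture after release:**

| Point, along the axle line from the fork's middle | Measured | Expected |
|---|---|---|
| Axle tip | +34.3 mm | +34 mm |
| Rear end of the grip | −66.1 mm | −66 mm |
| Wheel centre | −0.7 mm | within 5 mm of the middle |

- **Clearance:** After backing off, the wrist force read only sensor noise and the gripper was about 10 cm above the axle.
- **Bystanders:** I did not knowingly touch any of the other things, but I did not measure their positions again at the end.
- **Not fully resolved:**
  - The tool drifted 1–3° off vertical during the job. This was mostly a roll about the axle line.
  - The final height of the axle comes from the arm's own position readings; the camera could not measure it separately.

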